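# Put the display bangles away in the sliding-lid stock case

### The job

Closing time at the goldsmith's bench: put every bangle that hangs on the display ramp away in the stock case, lying flat on the floor of a compartment and only one to a compartment, so that they do not scratch. A compartment is opened by pressing on its sliding lid and drawing it towards you; at the end all three lids are to be fully shut, an unused one too, and the tools and jar around left where they are.

Things in the scene. Friction and masses are not known exactly. Their poses are not given: they have to be found in the camera images.
- case: Heavy wooden stock case, does not shift, 138 (x) x 308 (y) x 41 mm high: three blue-lined compartments along y, each 122 (x) x 92 (y) mm inside, 24 mm deep below its lid, floor 8 mm above the bench; walls 8 mm thick, tops 41 mm above the bench (front wall 32 mm; the lids run out over it). Origin: centre of underside; the front looks to its -x, z up
- ramp: Fixed display ramp, 172 (x) x 250 (y) x 110 mm: grey velvet board rising away from its front (-x) side at 0.5 rad, face looking up and to -x, 197 mm long; lower edge 86 mm in front of the origin, 16 mm above the bench, with a ledge 14 mm proud. Four brass pegs, 8 mm thick, stand 18 mm out square to the face. Origin: centre of underside, z up
- lid_left (a joint): Sliding lid of the left (+y of the case) compartment, m: 0 fully shut, 0.118 fully open (drawn out along -x of the case). Flat wooden board 130 (x) x 91 (y) x 6 mm in grooves, top 38 mm above the bench, 3 mm below the partitions; nothing to grip: moved by pressing on top and dragging. Slides stiffly (2 N, more with speed: 4 N per m/s), stays where left
- hollow_left (a point): Worn finger mark on top of that lid (34 mm dark disc with a cross line, flat in effect), moves with the lid; on its centre line, 28 mm behind the lid's middle; on the lid's top surface. x, y, z axes as the case
- floor_left (a point): Centre of the left compartment's floor, fixed to the case; axes as the case
- lid_middle (a joint): Sliding lid of the middle compartment, m: 0 fully shut, 0.118 fully open (drawn out along -x of the case). Flat wooden board 130 (x) x 91 (y) x 6 mm in grooves, top 38 mm above the bench, 3 mm below the partitions; nothing to grip: moved by pressing on top and dragging. Slides stiffly (2 N, more with speed: 4 N per m/s), stays where left
- hollow_middle (a point): Worn finger mark on top of that lid (34 mm dark disc with a cross line, flat in effect), moves with the lid; on its centre line, 28 mm behind the lid's middle; on the lid's top surface. x, y, z axes as the case
- floor_middle (a point): Centre of the middle compartment's floor, fixed to the case; axes as the case
- lid_right (a joint): Sliding lid of the right (-y of the case) compartment, m: 0 fully shut, 0.118 fully open (drawn out along -x of the case). Flat wooden board 130 (x) x 91 (y) x 6 mm in grooves, top 38 mm above the bench, 3 mm below the partitions; nothing to grip: moved by pressing on top and dragging. Slides stiffly (2 N, more with speed: 4 N per m/s), stays where left
- hollow_right (a point): Worn finger mark on top of that lid (34 mm dark disc with a cross line, flat in effect), moves with the lid; on its centre line, 28 mm behind the lid's middle; on the lid's top surface. x, y, z axes as the case
- floor_right (a point): Centre of the right compartment's floor, fixed to the case; axes as the case
- peg_low_left (a point): Tip of the ramp's lower left peg (left = +y of the ramp), 18 mm out of the velvet
- peg_low_right (a point): Tip of the ramp's lower right peg (right = -y of the ramp), 18 mm out of the velvet
- peg_high_left (a point): Tip of the ramp's upper left peg (left = +y of the ramp), 18 mm out of the velvet
- peg_high_right (a point): Tip of the ramp's upper right peg (right = -y of the ramp), 18 mm out of the velvet
- bangle_a: Silver-grey metal, eight-sided bangle (flats square to own x, y and diagonals), 74 mm across, 57 mm inside, 10 mm high, section 8.5 mm, about 50 g; origin at the ring's centre, z its axis. Starts hung by its inside on a ramp peg, lying back on the velvet, origin 24.5 mm down the slope from the peg; comes off when raised over 18 mm clear of the velvet. Not there in every run (None); the peg varies
- bangle_b: Brass, a round bangle: 74 mm across, 57 mm inside, 10 mm high, section 8.5 mm, about 50 g; origin at the ring's centre, z its axis. Starts hung by its inside on a ramp peg, lying back on the velvet, origin 24.5 mm down the slope from the peg; comes off when raised over 18 mm clear of the velvet. Not there in every run (None); the peg varies
- bangle_c: Silver-grey metal, a round bangle: 74 mm across, 57 mm inside, 10 mm high, section 8.5 mm, about 50 g; origin at the ring's centre, z its axis. Starts hung by its inside on a ramp peg, lying back on the velvet, origin 24.5 mm down the slope from the peg; comes off when raised over 18 mm clear of the velvet. Not there in every run (None); the peg varies
- bangle_d: Brass, eight-sided bangle (flats square to own x, y and diagonals), 74 mm across, 57 mm inside, 10 mm high, section 8.5 mm, about 50 g; origin at the ring's centre, z its axis. Starts hung by its inside on a ramp peg, lying back on the velvet, origin 24.5 mm down the slope from the peg; comes off when raised over 18 mm clear of the velvet. Not there in every run (None); the peg varies
- jar: Bystander: small closed glass jar with red cap, 48 mm wide, 62 mm high, loose, between case and ramp; origin under its centre
- loupe: Bystander: folded steel loupe with black case, 54 x 26 x 16 mm, loose, lying in front between case and ramp; origin under the lens
- hammer: Bystander: chasing hammer lying loose behind the case and ramp; origin under its middle
- pliers: Bystander: pliers with orange grips, 165 mm long, lying loose behind the case and ramp; origin near the joint

How it is judged:
At the end, for the whole second after the job is handed in: Every bangle present lies flat (within 0.12 rad) on the floor of a compartment of the case, its centre within 30 mm (x) and 15 mm (y) of the compartment's centre and less than 10 mm above the floor (so one to a compartment), at rest, and all three lids are shut to within 5 mm (((x of bangle_a in the frame of floor_left between -0.03 and 0.03 m and y of bangle_a in the frame of floor_left between -0.015 and 0.015 m and z of bangle_a in the frame of floor_left between 0 and 0.01 m) or (x of bangle_a in the frame of floor_middle between -0.03 and 0.03 m and y of bangle_a in the frame of floor_middle between -0.015 and 0.015 m and z of bangle_a in the frame of floor_middle between 0 and 0.01 m) or (x of bangle_a in the frame of floor_right between -0.03 and 0.03 m and y of bangle_a in the frame of floor_right between -0.015 and 0.015 m and z of bangle_a in the frame of floor_right between 0 and 0.01 m)) and angle between the z axis of each of bangle_a, bangle_b, bangle_c, bangle_d and the z axis of case, either way round below 0.12 rad and linear speed of each of bangle_a, bangle_b, bangle_c, bangle_d below 0.02 m/s and ((x of bangle_b in the frame of floor_left between -0.03 and 0.03 m and y of bangle_b in the frame of floor_left between -0.015 and 0.015 m and z of bangle_b in the frame of floor_left between 0 and 0.01 m) or (x of bangle_b in the frame of floor_middle between -0.03 and 0.03 m and y of bangle_b in the frame of floor_middle between -0.015 and 0.015 m and z of bangle_b in the frame of floor_middle between 0 and 0.01 m) or (x of bangle_b in the frame of floor_right between -0.03 and 0.03 m and y of bangle_b in the frame of floor_right between -0.015 and 0.015 m and z of bangle_b in the frame of floor_right between 0 and 0.01 m)) and ((x of bangle_c in the frame of floor_left between -0.03 and 0.03 m and y of bangle_c in the frame of floor_left between -0.015 and 0.015 m and z of bangle_c in the frame of floor_left between 0 and 0.01 m) or (x of bangle_c in the frame of floor_middle between -0.03 and 0.03 m and y of bangle_c in the frame of floor_middle between -0.015 and 0.015 m and z of bangle_c in the frame of floor_middle between 0 and 0.01 m) or (x of bangle_c in the frame of floor_right between -0.03 and 0.03 m and y of bangle_c in the frame of floor_right between -0.015 and 0.015 m and z of bangle_c in the frame of floor_right between 0 and 0.01 m)) and ((x of bangle_d in the frame of floor_left between -0.03 and 0.03 m and y of bangle_d in the frame of floor_left between -0.015 and 0.015 m and z of bangle_d in the frame of floor_left between 0 and 0.01 m) or (x of bangle_d in the frame of floor_middle between -0.03 and 0.03 m and y of bangle_d in the frame of floor_middle between -0.015 and 0.015 m and z of bangle_d in the frame of floor_middle between 0 and 0.01 m) or (x of bangle_d in the frame of floor_right between -0.03 and 0.03 m and y of bangle_d in the frame of floor_right between -0.015 and 0.015 m and z of bangle_d in the frame of floor_right between 0 and 0.01 m)) and value of joint each of lid_left, lid_middle, lid_right below 0.005 m); the robot touches nothing.
It fails at once if the jar is knocked away (more than 4 cm) or over (distance of jar from where it was at the start of the episode above 0.04 m or angle between jar's own z axis and vertical above 0.7 rad).
It fails at once if the loupe is knocked away (more than 4 cm) or over (distance of loupe from where it was at the start of the episode above 0.04 m).
It fails at once if the hammer is knocked away (more than 4 cm) or over (distance of hammer from where it was at the start of the episode above 0.04 m).
It fails at once if the pliers is knocked away (more than 4 cm) or over (distance of pliers from where it was at the start of the episode above 0.04 m).
Of bangle_a, bangle_b, bangle_c, bangle_d only 2 to 3 are there at a start; the rules pass over those that are not, and their reading is None.
At some moment in a run one of bangle_a, bangle_b, bangle_c, bangle_d may be knocked a few centimetres aside while the robot is not near it.
Once in a run the grip may slacken for a moment while it holds something.
It also fails if it takes over 210 s, if anything falls off the work surface, if the arm or the gripper's body presses on something with over 40 N, if the wrist force passes 120 N, or if a joint passes its speed limit or range.

### The arm

A 7-joint arm with a two-finger parallel gripper is mounted at the origin on the work surface. World frame = base frame: x ahead of the robot, y to its left, z up, the work surface at z = 0. Lengths are in m, angles in rad, forces in N, time in s.
With the tool pointing down it reaches from about 0.425 to 0.825 m from the base axis. Payload 3.6 kg.
Tool frame: the origin (TCP) lies on the centre line of the jaws, within the pads' length; the fingertips stand 19 mm ahead of it and the grasp point (between the pads) is the TCP; z points along the fingers, y is the direction in which the jaws open and shut (so a half turn about z gives the same grasp; the last joint's range is limited). The gripper opens to 93 mm and grips with 3 to 60 N. Pads are 15 mm wide; open, the fingers measure 128 mm over their backs; the gripper's body (75 mm by 188 mm) begins 65 mm behind the grasp point.
Start: joints at [1.272, 0.615, -0.013, 1.423, 0.008, 1.103, -0.04], TCP at [0.175, -0.626, 0.238] pointing down, gripper open.
Joint ranges: [-3.12, 3.12], [-0.3, 2.06], [-1.34, 1.32], [0.26, 2.42], [-1.36, 4.5], [0.01, 1.98], [-2.84, 2.84]. Speed limits (rad/s): [2.79, 2.79, 3.14, 3.14, 3.14, 3.14, 3.14].

### API

Orientations are given as a rotation vector (axis times angle).
In Python, from plant import get_state, get_image, finish_job gives the robot as it stands.
- The arm moves only by the shell command python3 -m pendant 'ROWS' [FORCE]. ROWS is JSON, a list of rows, each a list of 7 numbers: the shift along the world's x, y, z in units of 0.1 m (1.0 is 0.1 m), then the turn, a rotation vector about the world's x, y, z in units of 45 degrees (1.0 is 45 degrees), then the opening in per cent of the stroke, from 0 (shut) to 100 (fully open). A call has 1 to 12 rows; each row is the pose to reach, as a shift and turn from the pose commanded when the call began; what a row does not reach only later rows make up. A row lasts 1/12 s, in which the tool goes at most 41.7 mm and 7.16 degrees, less where a joint would pass 70% of its speed; a pose out of reach is approached as far as the arm can. A call with a number of a shift or a turn outside -1 to 1 is refused whole. A call with a gripper value outside its range is refused whole. The fingers move at their own pace and stop on an object; FORCE is the grip in N (left out, the last holds). Time passes only in rows, so rows that repeat a pose let the fingers close. It gives the time, the measured TCP pose, the force and the opening at its end, in the units of the state.
- get_state(): the state, without advancing time (a new reading comes with each control period).
- get_image(name): name is "side" or "top"; returns a dict with "img" (420x560x3 uint8, blue, green, red), "z_map" (420x560 float32, m along the optical axis (not along the pixel's ray), 0 where there is no reading), "intrinsics" (3x3 intrinsics, pixels), "k1" (the pictures are not rectified: a ray, as slopes to the right and down, at radius r is drawn at 1 + k1 r^2 times it, then the intrinsics apply), "xyz" and "rotation" of the camera in the world. Camera axes: x right, y down, z forward; pixel columns grow to the right and rows downward; lengths in m; the calibration is good to about 2 mm. A picture is of the moment at which its call begins.
- finish_job(): hands the job in, once; it reports no verdict.
The state is a dict: "clock": time; "joint_pos": joint angles; "dq": joint speeds; "joint_efforts": joint torques, N m; "tcp_pos": TCP position; "tool_rot": TCP orientation; "ft_force": force on the tool from outside, world axes, zero at the start; "torque": the same for the moment, N m; "finger_gap": finger opening in m.
Only numpy, scipy, OpenCV 4.12 (cv2) and the standard library are available. Lean on these libraries where they do the work, as an engineer would, in place of code of your own. Each camera call takes 0.05 s, during which the arm holds its last target. There are 200 camera calls.

## Working session

There is one attempt and no reset: what is moved stays moved. The work goes in short steps, Python scripts to look and compute and a shell command to move; the robot and the scene stay as the last step left them, time stands still between calls to the robot, and variables do not carry over. Pictures are saved under pics/ and viewed, on a budget of 14 in all, crops included, one or two more only if the job needs it, and the job is handed in when it is done.

```bash
ls; mkdir -p pics; cat > h.py <<'E'
import numpy as np,cv2
from scipy.spatial.transform import Rotation as R
from plant import get_state,get_image
def grab(n,f=None):
    d=get_image(n)
    if f: cv2.imwrite('pics/'+f,d['img'])
    return d
def rotm(d):
    r=np.array(d['rotation'],float)
    return r if r.shape==(3,3) else R.from_rotvec(r).as_matrix()
def rays(d,uv):
    K=np.array(d['intrinsics']);uv=np.atleast_2d(np.array(uv,float))
    # drawn = ray*(1+k1 r^2): invert by iteration
    p=np.c_[(uv[:,0]-K[0,2])/K[0,0],(uv[:,1]-K[1,2])/K[1,1]];q=p.copy()
    for _ in range(20): q=p/(1+d['k1']*(q**2).sum(1,keepdims=True))
    return np.c_[q,np.ones(len(q))]
def onplane(d,uv,z):
    v=rays(d,uv)@rotm(d).T;o=np.array(d['xyz'])
    return o+v*((z-o[2])/v[:,2])[:,None]
def bydepth(d,uv):
    uv=np.atleast_2d(np.array(uv));zz=d['z_map'][uv[:,1].astype(int),uv[:,0].astype(int)]
    return np.array(d['xyz'])+(rays(d,uv)*zz[:,None])@rotm(d).T
E
python3 - <<'E'
from h import *
for n in('top','side'):
    d=grab(n,n+'0.png');print(n,d['xyz'],d['rotation'],d['intrinsics'],d['k1'])
print(get_state())
E
```

```text
pics
top [ 3.66026931e-01 -7.30725488e-04  1.05886401e+00] [-1.99933213  2.21606298 -0.25372638] [[399.30048813   0.         288.05279379]
 [  0.         399.30048813 213.91535027]
 [  0.           0.           1.        ]] -0.084059422607107
side [0.26926444 0.66917565 0.81762512] [-0.59341149  2.68215348 -1.11905361] [[504.31405486   0.         280.64517951]
 [  0.         504.31405486 213.00360345]
 [  0.           0.           1.        ]] -0.06471967037068632
{'clock': 0.1, 'joint_pos': array([ 1.27250932,  0.61579674, -0.0125992 ,  1.42468337,  0.00810918,
        1.10338948, -0.04039558]), 'dq': array([-5.20624130e-04, -2.79567933e-03,  1.75333755e-04, -4.66077512e-03,
        8.70050711e-05, -1.92789871e-03,  6.21550046e-04]), 'joint_efforts': array([ 1.06578507e-03, -4.60039902e+01,  2.09654253e-01, -1.66246247e+01,
       -6.12650346e-02,  1.69235986e-02,  1.11779671e-04]), 'tcp_pos': array([ 0.17432347, -0.62552206,  0.23663205]), 'tool_rot': array([-3.11043724e+00, -4.25403762e-01,  5.41732497e-04]), 'ft_force': array([-0.40206649, -0.22727942, -0.7276473 ]), 'torque': array([-0.0273158 , -0.00683113,  0.03018773]), 'finger_gap': 0.09297548475818368}
```

View pics/top0.png

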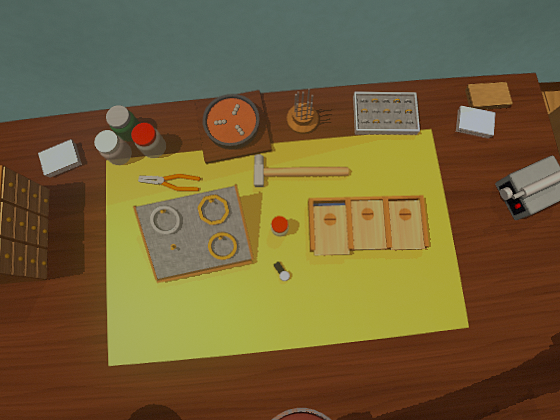

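View pics/side0.png

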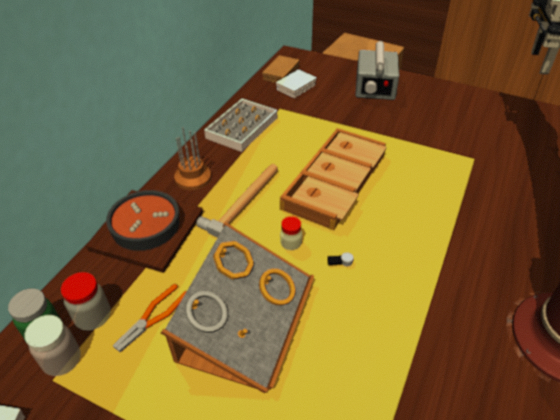

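Ramp holds three bangles: silver at (165,220) high-left, brass at (213,210) high-right and brass at (222,245) low-right. The low-left peg, (174,246), is bare. The left lid at (330,230) is part open. The jar is at (279,226) and the loupe at (283,271).

```bash
cat > m1.py <<'E'
from h import *
d=grab('top');H,W=d['z_map'].shape
uu,vv=np.meshgrid(np.arange(W),np.arange(H));uv=np.c_[uu.ravel(),vv.ravel()]
P=bydepth(d,uv).reshape(H,W,3)
Z=P[...,2];print('bench z',np.median(Z[300:340,200:400]),'case lid z',np.median(Z[225:240,362:378]))
# ramp plane
hsv=cv2.cvtColor(d['img'],cv2.COLOR_BGR2HSV)
m=np.zeros((H,W),bool);m[200:270,142:245]=1
pts=P[m&(hsv[...,1]<60)&(Z>0.01)]
for _ in range(6):
    c=pts.mean(0);n=np.linalg.svd(pts-c,full_matrices=False)[2][2];n*=np.sign(n[2]);pts=pts[abs((pts-c)@n)<0.003]
print('ramp n',n,'tilt',np.arccos(n[2]),'yaw of +x',np.arctan2(-n[1],-n[0]),len(pts),c)
rep={'n':n,'c':c}
h=(P-c)@n
# rings: points 5..16mm above plane
rm=((h>0.006)&(h<0.02)&m).astype(np.uint8)
k,l,st,ce=cv2.connectedComponentsWithStats(rm)
for i in range(1,k):
    if st[i,4]>60:
        ys,xs=np.where(l==i);Q=P[l==i];print('ring',st[i],ce[i],'h',h[l==i].mean().round(4),'xyz',Q.mean(0).round(4),hsv[l==i].mean(0).round())
# case
cm=((Z>0.025)&(Z<0.055)).astype(np.uint8);cm[:,:290]=0;cm[:, 445:]=0;cm[:180]=0;cm[275:]=0
cs=max(cv2.findContours(cm,0,2)[0],key=cv2.contourArea);print('case rect',cv2.minAreaRect(onplane(d,cs[:,0],.041)[:,:2].astype(np.float32)))
# hollows
g=cv2.cvtColor(d['img'],cv2.COLOR_BGR2GRAY)
for (x,y) in((331,218),(367,214),(405,214)):
    w=g[y-9:y+10,x-9:x+10].astype(float);t=(np.median(w)+w.min())/2
    ys,xs=np.where(w<np.percentile(w,75)*0.75);print('hollow',xs.mean()+x-9,ys.mean()+y-9,len(xs),onplane(d,[(xs.mean()+x-9,ys.mean()+y-9)],.038))
crop=cv2.resize(d['img'][185:285,125:440],None,fx=2.5,fy=2.5,interpolation=cv2.INTER_CUBIC);cv2.imwrite('pics/c1.png',crop)
E
python3 m1.py
```

```text
bench z 0.0012211485081545792 case lid z 0.038842518250871816
ramp n [-0.94467422  0.07575732  0.31914174] tilt 1.2459725977566443 yaw of +x -0.08002287432891936 246 [0.56379325 0.23632082 0.066466  ]
ring [142 236 103  13 773] [194.16688228 242.03751617] h 0.013 xyz [0.5442 0.2165 0.0538] [ 20.  63. 129.]
case rect ((0.5483142137527466, -0.2345076948404312), (0.30861708521842957, 0.1532939374446869), 85.800048828125)
hollow 329.65625 218.9375 32 [[ 0.57205831 -0.13644857  0.038     ]]
hollow 366.82608695652175 213.56521739130434 23 [[ 0.57636004 -0.23596171  0.038     ]]
hollow 404.23333333333335 213.66666666666666 30 [[ 0.56590352 -0.3352691   0.038     ]]
```

View pics/c1.png

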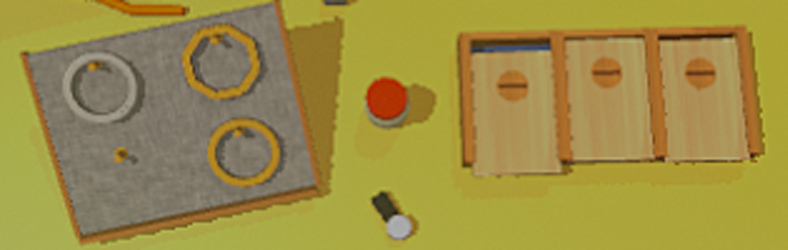

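Ring types: c (silver round) is high-left, d (brass octagon) high-right and b (brass round) low-right. The ramp plane fit failed, so I'll redo it robustly.

```bash
cat > m2.py <<'E'
from h import *
from scipy.optimize import least_squares
def ringmeas(name='top',save=None,verbose=True):
    d=grab(name,save);H,W=d['z_map'].shape
    uu,vv=np.meshgrid(np.arange(W),np.arange(H));P=bydepth(d,np.c_[uu.ravel(),vv.ravel()]).reshape(H,W,3)
    hsv=cv2.cvtColor(d['img'],cv2.COLOR_BGR2HSV)
    inb=(P[...,0]>.46)&(P[...,0]<.68)&(P[...,1]>.08)&(P[...,1]<.38)&(P[...,2]>.02)&(P[...,2]<.14)&(d['z_map']>0)
    vel=inb&(hsv[...,1]<70)&(hsv[...,2]<140)
    q=P[vel];s=least_squares(lambda a:a[0]*q[:,0]+a[1]*q[:,1]+a[2]-q[:,2],[.5,0,-.2],loss='soft_l1',f_scale=.003).x
    n=np.array([-s[0],-s[1],1]);n/=np.linalg.norm(n);p0=np.array([0,0,s[2]])
    if verbose: print(name,'n',n.round(4),'tilt',np.arccos(n[2]).round(4),'yaw',np.arctan2(-n[1],-n[0]).round(4),'npts',len(q),'z0',s[2])
    o=np.array(d['xyz']);Rm=rotm(d);out={}
    brass=inb&(hsv[...,1]>150)&(hsv[...,2]>110)&(hsv[...,0]>12)&(hsv[...,0]<32)
    silver=inb&(hsv[...,1]<70)&(hsv[...,2]>=140)
    for nm,mk in(('brass',brass),('silver',silver)):
        k,l,st,ce=cv2.connectedComponentsWithStats(mk.astype(np.uint8))
        for i in range(1,k):
            if st[i,4]<90: continue
            ys,xs=np.where(l==i);hull=cv2.convexHull(np.c_[xs,ys].astype(np.int32))[:,0]
            v=rays(d,hull)@Rm.T;t=((p0+n*.005-o)@n)/(v@n);X=o+v*t[:,None]
            a=np.arctan2(-n[1],-n[0]);ey=np.array([-np.sin(a),np.cos(a),0]);ex=np.cross(ey,n)
            A=np.c_[X@ex,X@ey].astype(np.float32);(cx,cy),r=cv2.minEnclosingCircle(A)
            C=ex*cx+ey*cy+n*((p0+n*.005)@n);print(' ',nm,st[i,4],ce[i].round(),'C',C.round(4),'r',round(r,4),'ext',np.ptp(A,0).round(4))
    return n,p0,ex,ey
if __name__=='__main__':
    for k in('top','side'):
        r=ringmeas(k)
    print('ex',r[2],'ey',r[3])
E
python3 m2.py
```

```text
top n [-0.4747 -0.0548  0.8784] tilt 0.4982 yaw 0.1149 npts 5934 z0 -0.2546946065890516
  brass 148 [241. 210.] C [0.5973 0.0881 0.0793] r 0.08 ext [0.1598 0.0072]
  brass 299 [213. 209.] C [0.6145 0.1571 0.0929] r 0.0393 ext [0.0749 0.0732]
  brass 170 [144. 242.] C [0.5527 0.3387 0.0708] r 0.0968 ext [0.1934 0.0068]
  brass 271 [222. 245.] C [0.529  0.1473 0.0461] r 0.037 ext [0.0729 0.072 ]
  brass 217 [208. 270.] C [0.474  0.2    0.0196] r 0.1192 ext [0.0086 0.2381]
  silver 228 [164. 219.] C [0.601  0.2801 0.0933] r 0.0362 ext [0.0717 0.0714]
side n [-0.4777 -0.0517  0.877 ] tilt 0.5013 yaw 0.1078 npts 9529 z0 -0.25655372749144234
  brass 176 [254. 241.] C [0.5968 0.0908 0.0796] r 0.0789 ext [0.1576 0.008 ]
  brass 612 [233. 259.] C [0.6147 0.1559 0.0932] r 0.0411 ext [0.0755 0.0784]
  brass 538 [276. 286.] C [0.5285 0.1464 0.0457] r 0.0389 ext [0.0743 0.0765]
  brass 365 [294. 324.] C [0.4737 0.1894 0.0184] r 0.1169 ext [0.0098 0.2335]
  brass 575 [209. 358.] C [0.5518 0.3429 0.07  ] r 0.0974 ext [0.1946 0.0337]
  silver 500 [206. 311.] C [0.6021 0.2754 0.0934] r 0.037 ext [0.0723 0.0732]
ex [0.87188992 0.09437051 0.48052281] ey [-0.10760823  0.99419338  0.        ]
```

```bash

python3 -m pendant '[[0.98,0.73,0,0,0,0,0],[0.98,0.73,0,0,0,0,0],[0.98,0.73,0,0,0,0,0]]' 20
python3 -m pendant '[[0.98,0.73,0,0,0,0,0],[0.98,0.73,0,0,0,0,0],[0.98,0.73,0,0,0,0,0]]' >/dev/null
python3 -m pendant '[[0.98,0.73,0,0,0,0,0],[0.98,0.73,0,0,0,0,0],[0.98,0.73,0,0,0,0,0]]'
python3 -m pendant '[[0.98,0.73,0,0,0,0,0],[0.98,0.73,0,0,0,0,0],[0.98,0.73,0,0,0,0,0],[0.98,0.73,-1,0,0,0,0],[0.98,0.73,-1,0,0,0,0],[0.98,0.73,-1,0,0,0,0],[0.98,0.73,-1,0,0,0,0],[0.98,0.73,-1,0,0,0,0],[0.98,0.73,-1,0,0,0,0]]'
```

```text
clock: 0.5
tcp_pos: [0.2735, -0.5521, 0.2374]
tool_rot: [-3.112, -0.423, -0.001]
ft_force: [1.1, -0.5, 0.5]
finger_gap: 0.0772
clock: 1.0
tcp_pos: [0.4704, -0.4051, 0.2377]
tool_rot: [-3.112, -0.427, -0.001]
ft_force: [-0.6, -0.4, 0.5]
finger_gap: 0.0375
clock: 1.75
tcp_pos: [0.5677, -0.335, 0.1395]
tool_rot: [3.111, 0.425, 0.005]
ft_force: [0.0, 0.6, 0.2]
finger_gap: 0.0002
```

```bash

python3 -m pendant '[[0,0,-0.4,0,0,0,0],[0,0,-0.79,0,0,0,0],[0,0,-0.79,0,0,0,0],[0,0,-0.79,0,0,0,0],[0,0,-0.79,0,0,0,0]]'
python3 -m pendant '[[0,0,-0.03,0,0,0,0],[0,0,-0.06,0,0,0,0],[0,0,-0.06,0,0,0,0],[0,0,-0.06,0,0,0,0]]'

```

```text
clock: 2.17
tcp_pos: [0.5677, -0.335, 0.0608]
tool_rot: [3.111, 0.425, 0.005]
ft_force: [-0.4, -0.5, 0.2]
finger_gap: 0.0008
clock: 2.5
tcp_pos: [0.5697, -0.335, 0.0572]
tool_rot: [3.108, 0.426, 0.011]
ft_force: [-0.6, 1.0, 13.2]
finger_gap: 0.0006
```

```bash

python3 -m pendant '[[-0.08,0.006,0,0,0,0,0],[-0.16,0.012,0,0,0,0,0],[-0.24,0.018,0,0,0,0,0],[-0.32,0.024,0,0,0,0,0],[-0.4,0.03,0,0,0,0,0],[-0.48,0.036,0,0,0,0,0],[-0.56,0.042,0,0,0,0,0],[-0.64,0.048,0,0,0,0,0],[-0.72,0.054,0,0,0,0,0],[-0.8,0.06,0,0,0,0,0]]'
python3 - <<'E'
from h import *
d=grab('top');cv2.imwrite('pics/c2.png',cv2.resize(d['img'][170:300,290:450],None,fx=4,fy=4))
E
```

```text
clock: 3.33
tcp_pos: [0.4919, -0.3292, 0.0572]
tool_rot: [3.106, 0.427, 0.019]
ft_force: [2.2, 2.1, 12.8]
finger_gap: 0.0003
```

View pics/c2.png

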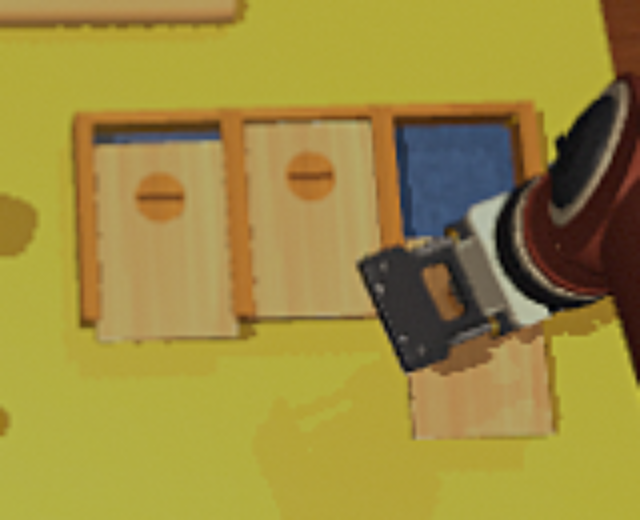

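The right lid follows the finger: blue floor shows at (455,180) in the crop. I'll continue to its stop, then do the middle lid.

```bash

python3 -m pendant '[[-0.08,0.006,0,0,0,0,0],[-0.16,0.012,0,0,0,0,0],[-0.24,0.018,0,0,0,0,0],[-0.32,0.024,0,0,0,0,0],[-0.38,0.028,0,0,0,0,0],[-0.44,0.032,0,0,0,0,0],[-0.44,0.032,0,0,0,0,0]]'
python3 -m pendant '[[0,0,0.3,0,0,0,0],[0.3,0.3,0.3,0,0,0,0],[0.7,0.66,0.3,0,0,0,0],[1,0.9,0.3,0,0,0,0],[1,0.9,0.3,0,0,0,0]]'

```

```text
clock: 3.97
tcp_pos: [0.4499, -0.3267, 0.0572]
tool_rot: [3.103, 0.427, 0.025]
ft_force: [4.7, 1.0, 12.3]
finger_gap: 0.0006
clock: 4.38
tcp_pos: [0.5497, -0.2269, 0.084]
tool_rot: [-3.107, -0.442, -0.014]
ft_force: [1.3, 1.2, 0.7]
finger_gap: 0.0005
```

```bash

python3 -m pendant '[[0.28,-0.09,0,0,0,0,0],[0.28,-0.09,-0.15,0,0,0,0],[0.28,-0.09,-0.26,0,0,0,0],[0.28,-0.09,-0.31,0,0,0,0],[0.28,-0.09,-0.31,0,0,0,0],[0.28,-0.09,-0.31,0,0,0,0]]'
python3 -m pendant '[[-0.08,0.006,0,0,0,0,0],[-0.16,0.012,0,0,0,0,0],[-0.24,0.018,0,0,0,0,0],[-0.32,0.024,0,0,0,0,0],[-0.4,0.03,0,0,0,0,0],[-0.48,0.036,0,0,0,0,0],[-0.56,0.042,0,0,0,0,0],[-0.64,0.048,0,0,0,0,0],[-0.72,0.054,0,0,0,0,0],[-0.8,0.06,0,0,0,0,0]]'
python3 -m pendant '[[-0.08,0.006,0,0,0,0,0],[-0.16,0.012,0,0,0,0,0],[-0.24,0.018,0,0,0,0,0],[-0.32,0.024,0,0,0,0,0],[-0.38,0.028,0,0,0,0,0],[-0.44,0.032,0,0,0,0,0],[-0.44,0.032,0,0,0,0,0]]'
python3 -m pendant '[[0,0,0.3,0,0,0,0],[0.3,0.3,0.3,0,0,0,0],[0.7,0.66,0.3,0,0,0,0],[1,0.9,0.3,0,0,0,0],[1,0.9,0.3,0,0,0,0]]'

```

```text
clock: 4.88
tcp_pos: [0.5746, -0.244, 0.0571]
tool_rot: [3.109, 0.426, 0.016]
ft_force: [-0.0, 3.0, 21.6]
finger_gap: 0.0007
clock: 5.72
tcp_pos: [0.4967, -0.2382, 0.0571]
tool_rot: [3.107, 0.427, 0.024]
ft_force: [2.1, 3.0, 24.7]
finger_gap: 0.0004
clock: 6.3
tcp_pos: [0.456, -0.2352, 0.0571]
tool_rot: [3.104, 0.428, 0.034]
ft_force: [7.7, 3.4, 22.9]
finger_gap: 0.0008
clock: 6.72
tcp_pos: [0.5516, -0.1374, 0.0822]
tool_rot: [-3.107, -0.439, -0.01]
ft_force: [1.1, 1.0, -0.3]
finger_gap: 0.0001
```

```bash

python3 -m pendant '[[0.2,-0.01,0,0,0,0,0],[0.2,-0.01,-0.15,0,0,0,0],[0.2,-0.01,-0.24,0,0,0,0],[0.2,-0.01,-0.28,0,0,0,0],[0.2,-0.01,-0.28,0,0,0,0],[0.2,-0.01,-0.28,0,0,0,0]]'
python3 -m pendant '[[-0.08,0.006,0,0,0,0,0],[-0.16,0.012,0,0,0,0,0],[-0.24,0.018,0,0,0,0,0],[-0.32,0.024,0,0,0,0,0],[-0.4,0.03,0,0,0,0,0],[-0.48,0.036,0,0,0,0,0],[-0.56,0.042,0,0,0,0,0],[-0.64,0.048,0,0,0,0,0],[-0.72,0.054,0,0,0,0,0],[-0.8,0.06,0,0,0,0,0]]'
python3 -m pendant '[[-0.08,0.006,0,0,0,0,0],[-0.16,0.012,0,0,0,0,0],[-0.24,0.018,0,0,0,0,0],[-0.3,0.024,0,0,0,0,0],[-0.35,0.028,0,0,0,0,0],[-0.35,0.032,0,0,0,0,0]]'
python3 -m pendant '[[0,0,0.3,0,0,0,0],[0,0,0.9,0,0,0,0],[0,0.3,0.95,0,0,0,0],[0,1,0.95,0,0,0,0],[0,1,0.95,0,0,0,0],[0,1,0.95,0,0,0,0]]'
python3 -m pendant '[[0,1,0.6,0,0,0,0],[0,1,0.6,0,0,0,0],[0,1,0.6,0,0,0,0],[0,1,0.6,0,0,0,20],[0,1,0.6,0,0,0,20]]'
python3 - <<'E'
from h import *
d=grab('top');cv2.imwrite('pics/c3.png',cv2.resize(d['img'][180:320,125:445],None,fx=2.5,fy=2.5))
from m2 import ringmeas
ringmeas('top');ringmeas('side')
E
```

```text
clock: 7.22
tcp_pos: [0.5696, -0.1457, 0.0572]
tool_rot: [3.111, 0.425, 0.013]
ft_force: [1.7, 2.2, 16.2]
finger_gap: 0.0006
clock: 8.05
tcp_pos: [0.4906, -0.1397, 0.0571]
tool_rot: [3.11, 0.426, 0.018]
ft_force: [3.3, 4.0, 20.1]
finger_gap: 0.0005
clock: 8.55
tcp_pos: [0.459, -0.1377, 0.0572]
tool_rot: [3.107, 0.425, 0.029]
ft_force: [5.6, 1.3, 15.9]
finger_gap: 0.0007
clock: 9.05
tcp_pos: [0.4498, -0.0301, 0.1488]
tool_rot: [-3.106, -0.44, 0.001]
ft_force: [-0.1, -1.0, -0.8]
finger_gap: 0.0002
clock: 9.47
tcp_pos: [0.4507, 0.0641, 0.2088]
tool_rot: [-3.112, -0.43, 0.0]
ft_force: [-0.3, -0.8, 0.1]
finger_gap: 0.0098
top n [-0.4787 -0.056   0.8762] tilt 0.5029 yaw 0.1164 npts 832 z0 -0.25837098329903657
  brass 299 [213. 209.] C [0.6144 0.1571 0.093 ] r 0.0393 ext [0.0747 0.0732]
  brass 163 [144. 242.] C [0.5525 0.3374 0.0707] r 0.0972 ext [0.1943 0.0079]
  brass 108 [181. 275.] C [0.4656 0.2727 0.0191] r 0.0512 ext [0.0107 0.102 ]
  silver 3546 [178. 230.] C [0.5666 0.2126 0.0705] r 0.1548 ext [0.1911 0.248 ]
  silver 244 [214. 211.] C [0.6138 0.1549 0.0926] r 0.0262 ext [0.0476 0.
[... 730 characters left out ...]
r 95 [202. 275.] C [0.6355 0.2213 0.1084] r 0.018 ext [0.0172 0.0353]
  silver 93 [212. 281.] C [0.6222 0.2216 0.1012] r 0.0157 ext [0.0244 0.0298]
  silver 319 [238. 292.] C [0.5797 0.2124 0.0775] r 0.0343 ext [0.0647 0.0445]
  silver 706 [204. 310.] C [0.6091 0.2773 0.0974] r 0.0458 ext [0.0804 0.0804]
  silver 427 [252. 313.] C [0.5446 0.23   0.0594] r 0.0452 ext [0.0698 0.0839]
  silver 119 [272. 320.] C [0.511  0.2114 0.04  ] r 0.0264 ext [0.031  0.0458]
  silver 185 [269. 342.] C [0.4972 0.2529 0.0349] r 0.0252 ext [0.0298 0.0472]
  silver 241 [229. 343.] C [0.544  0.3032 0.0634] r 0.0281 ext [0.037  0.0555]
  silver 336 [245. 358.] C [0.5137 0.2976 0.0466] r 0.0379 ext [0.0452 0.068 ]
```

View pics/c3.png

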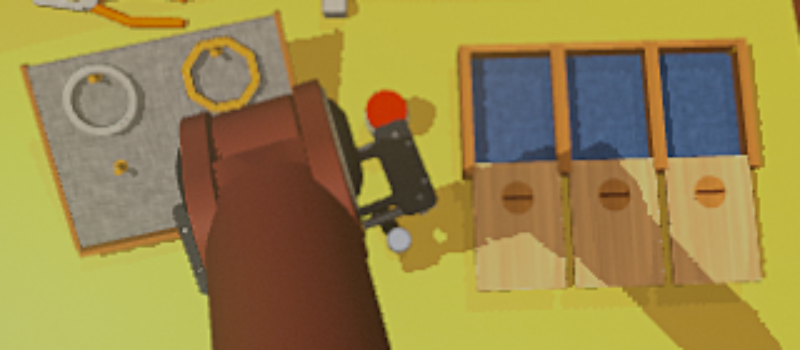

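All three lids are fully out: front edges at crop row 285, blue floors bare. Next is bangle c.

```bash
cat > go.py <<'E'
from h import *
n=np.array([-.478,-.053,.877]);n/=np.linalg.norm(n)
ey=np.array([.053,-.478,0])*[-1,1,0];ey=np.array([-.1102,.9939,0]);ey-=n*(ey@n);ey/=np.linalg.norm(ey)
ex=np.cross(ey,n)
Rr=np.c_[ex,-ey,-n]
cx=np.array([.9973,-.0731,0]);cy=np.array([.0731,.9973,0]);case=np.array([.5559,-.2351,0])
Rc=np.c_[-cy,cx,[0,0,-1]]   # tool y = +case x
def floor(k): return case+cy*{'left':.1,'middle':0,'right':-.1}[k]+[0,0,.008]
def show(p,Rt,msg=''):
    s=get_state();R0=R.from_rotvec(s['tool_rot'])
    w=(R.from_matrix(Rt)*R0.inv()).as_rotvec()
    print(msg,'shift/0.1',((p-s['tcp_pos'])/.1).round(3),'turn/45',(w/(np.pi/4)).round(3),'target',np.round(p,4))
E
python3 - <<'E'
from go import *
C=np.array([.6015,.278,.0933])
show(C+ey*.03275+n*.076,Rr,'pre c')
print('n',n,'det',np.linalg.det(Rr),np.linalg.det(Rc))
E
```

```text
pre c shift/0.1 [ 1.113  2.453 -0.476] turn/45 [ 0.122 -0.632 -0.197] target [0.5616 0.3065 0.1599]
n [-0.47789917 -0.05298882  0.87681501] det 1.0000000000000002 -0.9999508999999999
```

```bash
sed -i 's/np.c_\[-cy,cx/np.c_[cy,cx/' go.py
python3 -m pendant '[[0.37,0.82,0.2,0.04,-0.21,-0.07,32],[0.37,0.82,0.2,0.04,-0.21,-0.07,32],[0.37,0.82,0.2,0.04,-0.21,-0.07,32]]' >/dev/null
python3 -m pendant '[[0.37,0.82,0,0.04,-0.21,-0.07,32],[0.37,0.82,0,0.04,-0.21,-0.07,32],[0.37,0.82,0,0.04,-0.21,-0.07,32]]' >/dev/null
python3 -m pendant '[[0.37,0.82,-0.3,0.04,-0.21,-0.06,32],[0.37,0.82,-0.6,0.04,-0.21,-0.06,32],[0.37,0.82,-0.6,0.04,-0.21,-0.06,32],[0.37,0.82,-0.6,0.04,-0.21,-0.06,32],[0.37,0.82,-0.6,0.04,-0.21,-0.06,32]]'
python3 - <<'E'
from go import *
C=np.array([.6015,.278,.0933])
show(C+ey*.03275+n*.016,Rr,'c')
from m2 import ringmeas
d=grab('side');cv2.imwrite('pics/c4.png',cv2.resize(d['img'][200:400,130:330],None,fx=3,fy=3))
E
```

```text
clock: 10.53
tcp_pos: [0.5618, 0.3087, 0.1655]
tool_rot: [-3.018, -0.171, -0.769]
ft_force: [0.3, -0.1, 0.9]
finger_gap: 0.0301
c shift/0.1 [ 0.284  0.01  -0.582] turn/45 [ 0.007 -0.003 -0.002] target [0.5902 0.3097 0.1073]
```

View pics/c4.png

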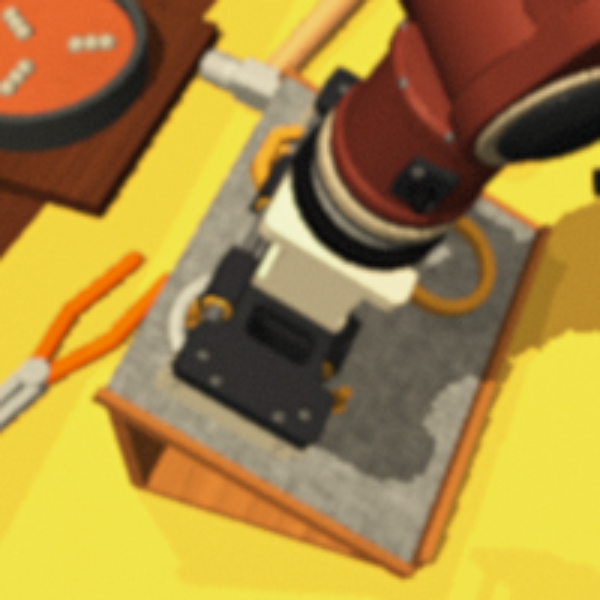

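The gripper hovers over the silver ring with its body across the ramp. Nothing is in contact. Descending along the normal.

```bash

python3 -m pendant '[[0.1,0.004,-0.2,0,0,0,32],[0.2,0.008,-0.4,0,0,0,32],[0.26,0.01,-0.52,0,0,0,32],[0.285,0.01,-0.58,0,0,0,32],[0.285,0.01,-0.58,0,0,0,32],[0.285,0.01,-0.58,0,0,0,32]]'
python3 -m pendant '[[0,0,0,0,0,0,0],[0,0,0,0,0,0,0],[0,0,0,0,0,0,0],[0,0,0,0,0,0,0],[0,0,0,0,0,0,0],[0,0,0,0,0,0,0]]' 30
```

```text
clock: 11.08
tcp_pos: [0.5918, 0.3088, 0.1117]
tool_rot: [-3.012, -0.164, -0.776]
ft_force: [1.0, 0.5, 0.9]
finger_gap: 0.0302
clock: 11.58
tcp_pos: [0.5909, 0.3108, 0.1113]
tool_rot: [-3.011, -0.168, -0.775]
ft_force: [-3.1, 0.2, 5.6]
finger_gap: 0.0075
```

```bash

python3 -m pendant '[[-0.07,-0.01,0.13,0,0,0,0],[-0.14,-0.016,0.26,0,0,0,0],[-0.25,-0.028,0.46,0,0,0,0],[-0.33,-0.035,0.6,0,0,0,0],[-0.33,-0.035,0.6,0,0,0,0]]'
python3 -m pendant '[[0,0,0.4,0,0,0,0],[0,0,0.8,0,0,0,0],[0,0,0.8,0,0,0,0],[0,0,0.8,0,0,0,0]]'
python3 - <<'E'
from go import *
d=grab('side');cv2.imwrite('pics/c5.png',d['img'][100:400,100:400])
show(floor('left')+cx*(-.03275+.006)+[0,0,.1],Rc,'over left')
E
```

```text
clock: 12.0
tcp_pos: [0.5579, 0.308, 0.1732]
tool_rot: [-3.007, -0.168, -0.778]
ft_force: [0.7, 0.5, 0.0]
finger_gap: 0.0075
clock: 12.33
tcp_pos: [0.5595, 0.3074, 0.2527]
tool_rot: [-3.008, -0.165, -0.78]
ft_force: [0.8, 0.7, -0.5]
finger_gap: 0.0077
over left shift/0.1 [-0.216 -4.402 -1.423] turn/45 [-0.5    0.481  1.726] target [ 0.5365 -0.1334  0.108 ]
```

View pics/c5.png

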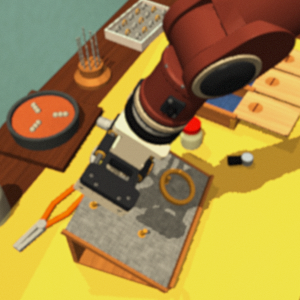

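Upper-left peg is bare and the gripper closed at 7.6 mm, so the ring is held. Carrying it to the left compartment.

```bash

for i in 1 2 3 4 5; do python3 -m pendant '[[-0.045,-0.88,0,-0.1,0.096,0.345,0],[-0.045,-0.88,0,-0.1,0.096,0.345,0],[-0.045,-0.88,0,-0.1,0.096,0.345,0],[-0.045,-0.88,0,-0.1,0.096,0.345,0]]' | grep -E 'gap|clock'; done
python3 - <<'E'
from go import *
show(floor('left')+cx*(-.03275+.006)+[0,0,.1],Rc,'over left')
d=grab('top');cv2.imwrite('pics/c6.png',cv2.resize(d['img'][150:300,260:450],None,fx=3,fy=3))
E
```

```text
clock: 12.72
finger_gap: 0.0074
clock: 13.05
finger_gap: 0.0072
clock: 13.38
finger_gap: 0.0076
clock: 13.72
finger_gap: 0.0076
clock: 14.05
finger_gap: 0.0073
over left shift/0.1 [ 0.008 -0.008 -1.41 ] turn/45 [-0.002 -0.001  0.004] target [ 0.5365 -0.1334  0.108 ]
```

View pics/c6.png

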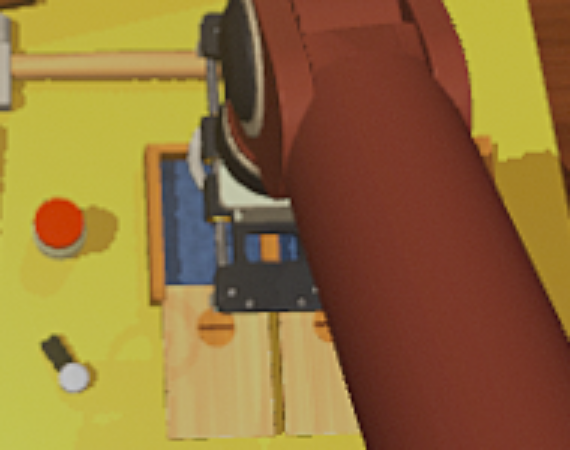

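```bash

python3 -m pendant '[[0,0,-0.4,0,0,0,0],[0,0,-0.8,0,0,0,0],[0,0,-1,0,0,0,0],[0,0,-1,0,0,0,0],[0,0,-1,0,0,0,0]]'
python3 -m pendant '[[0,0,-0.2,0,0,0,0],[0,0,-0.4,0,0,0,0],[0,0,-0.6,0,0,0,0],[0,0,-0.6,0,0,0,0],[0,0,-0.6,0,0,0,0]]'
python3 - <<'E'
from go import *
d=grab('side');cv2.imwrite('pics/c7.png',cv2.resize(d['img'][110:250,250:400],None,fx=4,fy=4))
E
```

```text
clock: 14.52
tcp_pos: [0.5353, -0.1296, 0.1501]
tool_rot: [-2.296, -2.14, -0.003]
ft_force: [-0.4, 0.4, -0.6]
finger_gap: 0.0071
clock: 14.93
tcp_pos: [0.5366, -0.1317, 0.092]
tool_rot: [2.299, 2.139, 0.005]
ft_force: [0.2, 0.4, -0.4]
finger_gap: 0.0076
```

View pics/c7.png

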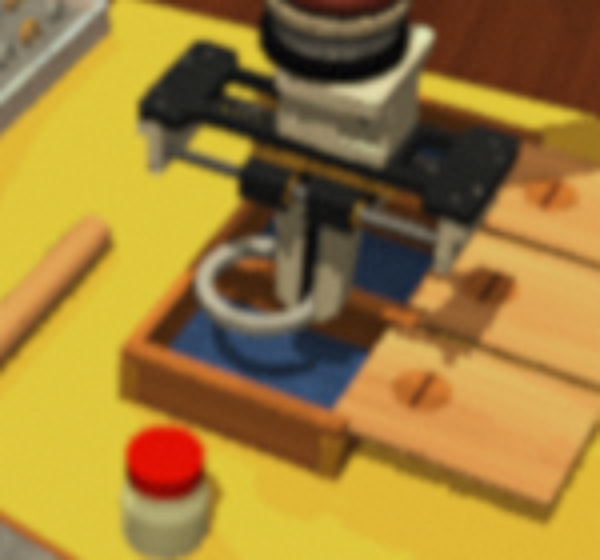

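The ring is level and held at its front, over the left compartment. Lowering.

```bash

python3 -m pendant '[[0,-0.015,-0.2,0,0,0,0],[0,-0.015,-0.35,0,0,0,0],[0,-0.015,-0.45,0,0,0,0],[0,-0.015,-0.45,0,0,0,0]]'
python3 -m pendant '[[0,0,-0.08,0,0,0,0],[0,0,-0.13,0,0,0,0],[0,0,-0.16,0,0,0,0],[0,0,-0.16,0,0,0,0]]'
```

```text
clock: 15.32
tcp_pos: [0.5355, -0.1342, 0.0455]
tool_rot: [-2.301, -2.139, -0.001]
ft_force: [0.2, 0.3, -0.5]
finger_gap: 0.0078
clock: 15.65
tcp_pos: [0.5364, -0.1349, 0.0314]
tool_rot: [2.299, 2.137, 0.002]
ft_force: [-1.6, 0.5, 7.6]
finger_gap: 0.0077
```

```bash

python3 -m pendant '[[0,0,0.02,0,0,0,18],[0,0,0.02,0,0,0,18],[0,0,0.02,0,0,0,18],[0,0,0.02,0,0,0,18]]'
python3 -m pendant '[[0,0,0.2,0,0,0,18],[0,0,0.5,0,0,0,18],[0,0,0.9,0,0,0,18],[0,0,1,0,0,0,18]]'
python3 -m pendant '[[0,0.5,1,0,0,0,18],[0,0.9,1,0,0,0,18],[0,0.9,1,0,0,0,18],[0,0.9,1,0,0,0,18]]'
python3 - <<'E'
from go import *
Cd=np.array([.6146,.1565,.0931])
show(Cd-ey*.03275+n*.076,Rr,'pre d')
d=grab('side');cv2.imwrite('pics/c8.png',cv2.resize(d['img'][110:400,130:420],None,fx=2,fy=2))
E
```

```text
clock: 15.98
tcp_pos: [0.5356, -0.1345, 0.0316]
tool_rot: [2.301, 2.138, 0.002]
ft_force: [0.2, 0.1, 0.2]
finger_gap: 0.0164
clock: 16.32
tcp_pos: [0.5386, -0.1345, 0.1364]
tool_rot: [2.296, 2.134, 0.01]
ft_force: [1.0, 0.3, 0.4]
finger_gap: 0.0165
clock: 16.65
tcp_pos: [0.5375, -0.0377, 0.2361]
tool_rot: [2.291, 2.145, 0.016]
ft_force: [1.0, 0.6, 0.2]
finger_gap: 0.0166
pre d shift/0.1 [ 0.444  1.576 -0.763] turn/45 [ 0.504 -0.464 -1.734] target [0.5819 0.1199 0.1597]
```

View pics/c8.png

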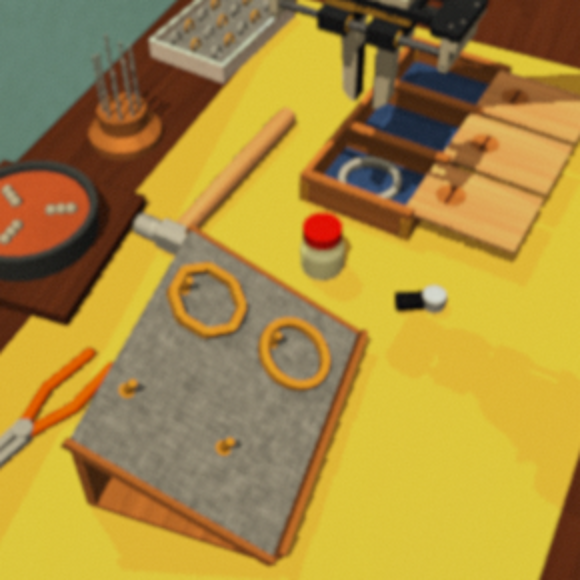

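Silver ring lies flat in the left compartment, (370,178). d and b are still on their pegs, (207,300) and (295,353). On to d.

```bash

for i in 1 2 3 4; do python3 -m pendant '[[0.11,0.394,0.05,0.126,-0.116,-0.434,32],[0.11,0.394,0.05,0.126,-0.116,-0.434,32],[0.11,0.394,0.05,0.126,-0.116,-0.434,32],[0.11,0.394,0.05,0.126,-0.116,-0.434,32]]' | grep clock; done
python3 -m pendant '[[0,0,-0.4,0,0,0,32],[0,0,-0.8,0,0,0,32],[0,0,-0.96,0,0,0,32],[0,0,-0.96,0,0,0,32],[0,0,-0.96,0,0,0,32]]'
python3 - <<'E'
from go import *
from m2 import ringmeas
ringmeas('side')
Cd=np.array([.6146,.1565,.0931])
show(Cd-ey*.03275+n*.016,Rr,'d')
E
```

```text
clock: 17.03
clock: 17.37
clock: 17.7
clock: 18.03
clock: 18.45
tcp_pos: [0.5801, 0.1118, 0.1547]
tool_rot: [-3.009, -0.159, -0.758]
ft_force: [1.1, 0.2, -0.0]
finger_gap: 0.0298
side n [-0.4769 -0.0509  0.8775] tilt 0.5003 yaw 0.1063 npts 1852 z0 -0.2556378624998056
  brass 618 [232. 259.] C [0.6147 0.1558 0.0932] r 0.041 ext [0.0754 0.0783]
  brass 550 [276. 286.] C [0.5289 0.1455 0.046 ] r 0.0396 ext [0.0743 0.0778]
  brass 421 [293. 325.] C [0.4752 0.1926 0.0195] r 0.1205 ext [0.0103 0.2408]
  brass 673 [206. 357.] C [0.5532 0.3439 0.0707] r 0.0958 ext [0.1914 0.0329]
  silver 7588 [232. 315.] C [0.5661 0.2159 0.0703] r 0.1506 ext [0.1944 0.2442]
  silver 295 [236. 262.] C [0.6119 0.1569 0.0917] r 0.0238 ext [0.0413 0.0452]
  silver 243 [278. 288.] C [0.5269 0.1462 0.0449] r 0.0234 ext [0.0446 0.0436]
  silver 90 [298. 282.] C [0.4968 0.1061 0.0263] r 0.0188 ext [0.0235 0.0368]
d shift/0.1 [ 0.297  0.11  -0.491] turn/45 [-0.012 -0.007  0.004] target [0.6106 0.1231 0.1071]
```

```bash

python3 -m pendant '[[0.03,0.11,0,0,0,0,32],[0.12,0.11,-0.18,0,0,0,32],[0.22,0.11,-0.36,0,0,0,32],[0.28,0.11,-0.48,0,0,0,32],[0.3,0.11,-0.5,0,0,0,32],[0.3,0.11,-0.5,0,0,0,32],[0.3,0.11,-0.5,0,0,0,32]]'
python3 -m pendant '[[0,0,0,0,0,0,0],[0,0,0,0,0,0,0],[0,0,0,0,0,0,0],[0,0,0,0,0,0,0],[0,0,0,0,0,0,0],[0,0,0,0,0,0,0]]' 30
```

```text
clock: 19.08
tcp_pos: [0.6171, 0.1249, 0.1159]
tool_rot: [-3.013, -0.157, -0.745]
ft_force: [0.6, -0.0, -0.8]
finger_gap: 0.0295
clock: 19.58
tcp_pos: [0.6151, 0.1251, 0.1144]
tool_rot: [-3.014, -0.154, -0.74]
ft_force: [-3.0, -1.4, 6.1]
finger_gap: 0.0079
```

```bash

python3 -m pendant '[[-0.07,-0.01,0.13,0,0,0,0],[-0.14,-0.016,0.26,0,0,0,0],[-0.25,-0.028,0.46,0,0,0,0],[-0.33,-0.035,0.6,0,0,0,0],[-0.33,-0.035,0.6,0,0,0,0]]'
python3 -m pendant '[[0,0,0.4,0,0,0,0],[0,0,0.8,0,0,0,0],[0,0,0.8,0,0,0,0],[0,0,0.8,0,0,0,0]]'
python3 - <<'E'
from go import *
show(floor('middle')+cx*(.03275-.006)+[0,0,.1],Rc,'over middle')
d=grab('side');cv2.imwrite('pics/c9.png',cv2.resize(d['img'][110:400,130:420],None,fx=2,fy=2))
E
```

```text
clock: 20.0
tcp_pos: [0.5816, 0.1223, 0.1759]
tool_rot: [-3.012, -0.155, -0.742]
ft_force: [0.3, -0.1, -0.2]
finger_gap: 0.0078
clock: 20.33
tcp_pos: [0.5833, 0.1219, 0.2553]
tool_rot: [-3.011, -0.153, -0.744]
ft_force: [0.5, 0.4, -1.3]
finger_gap: 0.0081
over middle shift/0.1 [-0.008 -3.59  -1.473] turn/45 [-0.491  0.455  1.74 ] target [ 0.5826 -0.2371  0.108 ]
```

View pics/c9.png

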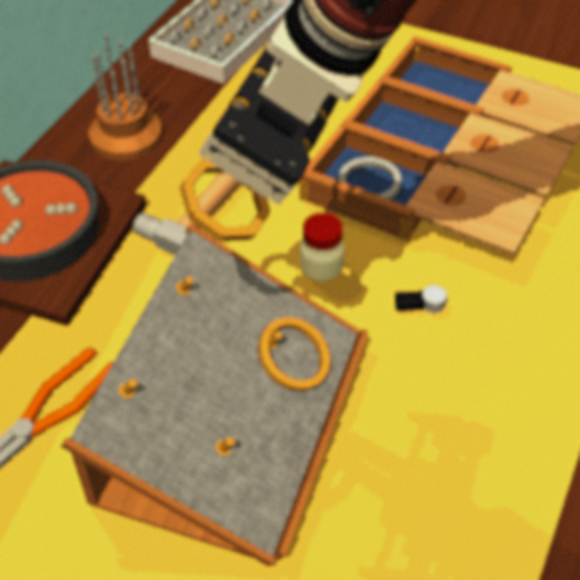

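The octagon is held; peg at (187,285) bare. Carrying it to the middle compartment.

```bash

for i in 1 2 3 4; do python3 -m pendant '[[0,-0.898,0,-0.123,0.114,0.435,0],[0,-0.898,0,-0.123,0.114,0.435,0],[0,-0.898,0,-0.123,0.114,0.435,0],[0,-0.898,0,-0.123,0.114,0.435,0]]' | grep gap; done
python3 -m pendant '[[0,0,-0.4,0,0,0,0],[0,0,-0.8,0,0,0,0],[0,0,-1,0,0,0,0],[0,0,-1,0,0,0,0],[0,0,-1,0,0,0,0]]'
python3 -m pendant '[[0,0,-0.2,0,0,0,0],[0,0,-0.4,0,0,0,0],[0,0,-0.6,0,0,0,0],[0,0,-0.6,0,0,0,0],[0,0,-0.6,0,0,0,0]]'
python3 - <<'E'
from go import *
show(floor('middle')+cx*(.03275-.006)+[0,0,.026],Rc,'in middle')
d=grab('side');cv2.imwrite('pics/c10.png',cv2.resize(d['img'][110:250,250:400],None,fx=4,fy=4))
E
```

```text
finger_gap: 0.0081
finger_gap: 0.008
finger_gap: 0.0079
finger_gap: 0.0081
clock: 22.13
tcp_pos: [0.5814, -0.234, 0.1526]
tool_rot: [2.297, 2.142, -0.004]
ft_force: [0.9, -0.6, -0.8]
finger_gap: 0.0078
clock: 22.55
tcp_pos: [0.5828, -0.2359, 0.095]
tool_rot: [2.296, 2.137, -0.002]
ft_force: [0.3, -0.0, 0.3]
finger_gap: 0.0079
in middle shift/0.1 [-0.002 -0.011 -0.61 ] turn/45 [ 0.006  0.003 -0.002] target [ 0.5826 -0.2371  0.034 ]
```

View pics/c10.png

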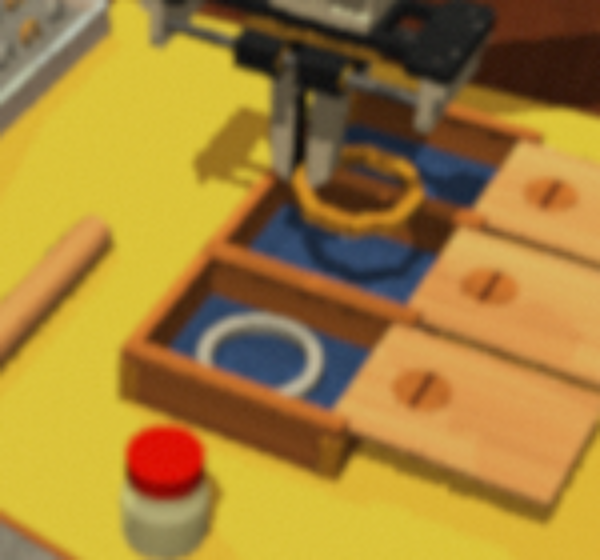

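Octagon is level over the middle compartment. Lowering to the floor and releasing.

```bash

python3 -m pendant '[[0,-0.01,-0.2,0,0,0,0],[0,-0.01,-0.35,0,0,0,0],[0,-0.01,-0.47,0,0,0,0],[0,-0.01,-0.47,0,0,0,0]]'
python3 -m pendant '[[0,0,-0.08,0,0,0,0],[0,0,-0.13,0,0,0,0],[0,0,-0.16,0,0,0,0],[0,0,-0.16,0,0,0,0]]'
```

```text
clock: 22.93
tcp_pos: [0.5803, -0.2382, 0.0445]
tool_rot: [2.299, 2.14, -0.009]
ft_force: [-0.3, -0.4, -1.7]
finger_gap: 0.0079
clock: 23.27
tcp_pos: [0.5827, -0.2384, 0.0329]
tool_rot: [2.296, 2.135, -0.005]
ft_force: [-2.1, -0.4, 8.8]
finger_gap: 0.0081
```

```bash

python3 -m pendant '[[0,0,0.02,0,0,0,18],[0,0,0.02,0,0,0,18],[0,0,0.02,0,0,0,18],[0,0,0.02,0,0,0,18]]'
python3 -m pendant '[[0,0,0.2,0,0,0,18],[0,0,0.5,0,0,0,18],[0,0,0.9,0,0,0,18],[0,0,1,0,0,0,18]]'
python3 -m pendant '[[0,0.5,1,0,0,0,18],[0,0.95,1,0,0,0,18],[0,0.95,1,0,0,0,18],[0,0.95,1,0,0,0,18]]'
python3 - <<'E'
from go import *
from m2 import ringmeas
ringmeas('side',verbose=0)
Cd=np.array([.5288,.1467,.0459])
show(Cd-ey*.03275+n*.076,Rr,'pre b')
E
```

```text
clock: 23.6
tcp_pos: [0.5818, -0.2382, 0.0323]
tool_rot: [2.297, 2.138, -0.005]
ft_force: [0.0, -0.2, -0.2]
finger_gap: 0.0163
clock: 23.93
tcp_pos: [0.585, -0.2376, 0.1381]
tool_rot: [2.292, 2.133, 0.005]
ft_force: [1.1, 0.6, 0.9]
finger_gap: 0.0172
clock: 24.27
tcp_pos: [0.5834, -0.1362, 0.2372]
tool_rot: [2.287, 2.145, 0.007]
ft_force: [0.4, 0.8, 1.1]
finger_gap: 0.0165
  brass 185 [254. 241.] C [0.598  0.0905 0.0803] r 0.0775 ext [0.1548 0.008 ]
  brass 541 [276. 286.] C [0.5285 0.1465 0.0457] r 0.0389 ext [0.0743 0.0765]
  brass 411 [293. 324.] C [0.4745 0.1921 0.0191] r 0.12 ext [0.0102 0.2399]
  brass 639 [208. 358.] C [0.5519 0.3429 0.0699] r 0.0974 ext [0.1946 0.0329]
  silver 92 [229. 237.] C [0.6456 0.1182 0.1077] r 0.0193 ext [0.03   0.0351]
  silver 105 [240. 287.] C [0.5786 0.1983 0.076 ] r 0.0241 ext [0.048  0.0201]
  silver 119 [269. 342.] C [0.4938 0.2533 0.0331] r 0.0217 ext [0.0309 0.0424]
  silver 101 [231. 339.] C [0.5435 0.2923 0.0624] r 0.0176 ext [0.0322 0.0209]
  silver 97 [246. 352.] C [0.517  0.2983 0.0484] r 0.0173 ext [0.0214 0.0293]
pre b shift/0.1 [-0.877  2.453 -1.253] turn/45 [ 0.511 -0.47  -1.737] target [0.4961 0.1101 0.1125]
```

b has not moved. I'll take it from its left side, away from the jar.

```bash

for i in 1 2 3 4; do python3 -m pendant '[[-0.237,0.776,0,0.128,-0.118,-0.434,32],[-0.237,0.776,0,0.128,-0.118,-0.434,32],[-0.237,0.776,0,0.128,-0.118,-0.434,32],[-0.237,0.776,0,0.128,-0.118,-0.434,32]]' | grep clock; done
python3 -m pendant '[[0,0,-0.4,0,0,0,32],[0,0,-0.8,0,0,0,32],[0,0,-1,0,0,0,32],[0,0,-1,0,0,0,32],[0,0,-1,0,0,0,32]]'
python3 - <<'E'
from go import *
Cd=np.array([.5287,.1467,.0459])
show(Cd+ey*.03275+n*.056,Rr,'pre b');show(Cd+ey*.03275+n*.016,Rr,'b')
E
```

```text
clock: 24.65
clock: 24.98
clock: 25.32
clock: 25.65
clock: 26.07
tcp_pos: [0.4969, 0.1657, 0.146]
tool_rot: [-3.034, -0.272, -0.693]
ft_force: [0.2, 0.6, -0.0]
finger_gap: 0.0295
pre b shift/0.1 [ 0.014  0.106 -0.51 ] turn/45 [ 0.037 -0.065 -0.08 ] target [0.4983 0.1763 0.095 ]
b shift/0.1 [ 0.205  0.127 -0.861] turn/45 [ 0.037 -0.065 -0.08 ] target [0.5174 0.1784 0.0599]
```

```bash

python3 -m pendant '[[0.01,0.1,-0.3,0,0,0,32],[0.01,0.1,-0.5,0,0,0,32],[0.01,0.1,-0.5,0,0,0,32],[0.01,0.1,-0.5,0,0,0,32],[0.01,0.1,-0.5,0,0,0,32]]'
python3 - <<'E'
from go import *
Cd=np.array([.5287,.1467,.0459])
show(Cd+ey*.03275+n*.016,Rr,'b')
E
```

```text
clock: 26.48
tcp_pos: [0.5074, 0.1806, 0.1191]
tool_rot: [-3.05, -0.261, -0.649]
ft_force: [0.1, 0.2, 1.3]
finger_gap: 0.0299
b shift/0.1 [ 0.1   -0.022 -0.591] turn/45 [ 0.043 -0.102 -0.069] target [0.5174 0.1784 0.0599]
```

```bash
python3 -c "
from h import *
s=get_state();print(s['joint_pos'].round(3),s['tcp_pos'],s['joint_efforts'].round(1))"
```

```text
[-0.624  0.527  0.236  2.22   0.999  0.016 -2.84 ] [0.50744175 0.18059887 0.11907126] [ -0.1 -32.7   2.2  -8.7   0.   -0.3   0. ]
```

q6 and q7 are at their limits: full 0.5 rad tilt is out of reach this close in. A radial section grip works at any tilt about the jaw axis, so I'll use 0.25 rad.

```bash
cat >> go.py <<'E'
# half tilt: rotate Rr about ey so that tool z comes nearer to vertical
def Rtilt(t):
    c=[R.from_rotvec(s*(.5-t)*ey).as_matrix()@Rr for s in(1,-1)]
    return min(c,key=lambda M:M[2,2])
E
python3 - <<'E'
from go import *
Cd=np.array([.5287,.1467,.0459]);M=Rtilt(.25)
print(M[:,2])
show(Cd+ey*.03275+n*.004-M[:,2]*.06,M,'pre b')
E
```

```text
[ 0.24743618  0.02743589 -0.96851567]
pre b shift/0.1 [ 0.009 -0.032 -0.116] turn/45 [-0.001  0.213 -0.073] target [0.5083 0.1774 0.1075]
```

```bash

python3 -m pendant '[[0.01,-0.03,0.6,0,0.213,-0.073,32],[0.01,-0.03,0.6,0,0.213,-0.073,32],[0.01,-0.03,0.6,0,0.213,-0.073,32],[0.01,-0.03,0.6,0,0.213,-0.073,32],[0.01,-0.03,0.6,0,0.213,-0.073,32],[0.01,-0.03,0.6,0,0.213,-0.073,32]]'
python3 - <<'E'
from go import *
Cd=np.array([.5287,.1467,.0459]);M=Rtilt(.25)
show(Cd+ey*.03275+n*.004-M[:,2]*.06,M,'pre b');print(get_state()['joint_pos'].round(3))
E
```

```text
clock: 26.98
tcp_pos: [0.5104, 0.1769, 0.1816]
tool_rot: [-3.095, -0.165, -0.401]
ft_force: [-0.7, -0.7, -0.3]
finger_gap: 0.0297
pre b shift/0.1 [-0.02   0.005 -0.741] turn/45 [-0.005  0.008  0.005] target [0.5083 0.1774 0.1075]
[-0.055  0.466 -0.509  2.011  0.625  0.556 -2.466]
```

```bash

python3 -m pendant '[[-0.02,0,-0.3,0,0,0,32],[-0.02,0,-0.6,0,0,0,32],[-0.02,0,-0.74,0,0,0,32],[-0.02,0,-0.74,0,0,0,32],[-0.02,0,-0.74,0,0,0,32]]'
python3 - <<'E'
from go import *
Cd=np.array([.5287,.1467,.0459]);M=Rtilt(.25)
show(Cd+ey*.03275+n*.002-M[:,2]*.018,M,'b');print(get_state()['joint_pos'].round(3))
d=grab('side');cv2.imwrite('pics/c11.png',cv2.resize(d['img'][170:370,190:390],None,fx=3,fy=3))
E
```

```text
clock: 27.4
tcp_pos: [0.5043, 0.1787, 0.1031]
tool_rot: [-3.1, -0.178, -0.387]
ft_force: [0.9, 0.2, 1.1]
finger_gap: 0.0297
b shift/0.1 [ 0.154 -0.    -0.38 ] turn/45 [ 0.003 -0.004 -0.005] target [0.5197 0.1787 0.0651]
[-0.2    0.574 -0.325  2.096  0.807  0.362 -2.654]
```

View pics/c11.png

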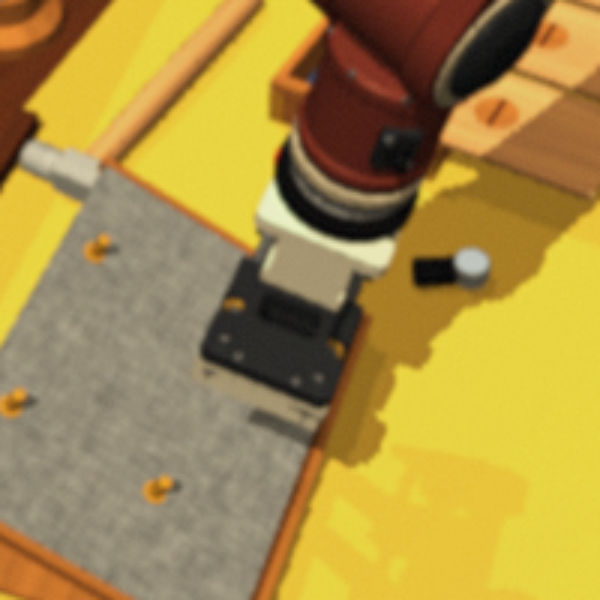

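```bash

python3 -m pendant '[[0.06,0,0,0,0,0,32],[0.09,0,-0.15,0,0,0,32],[0.13,0,-0.3,0,0,0,32],[0.155,0,-0.41,0,0,0,32],[0.155,0,-0.41,0,0,0,32],[0.155,0,-0.41,0,0,0,32]]'
python3 -c "
from go import *
Cd=np.array([.5287,.1467,.0459]);M=Rtilt(.25)
show(Cd+ey*.03275+n*.000-M[:,2]*.018,M,'b');print(get_state()['joint_pos'].round(3))"
```

```text
clock: 27.95
tcp_pos: [0.5219, 0.1791, 0.0635]
tool_rot: [-3.098, -0.174, -0.392]
ft_force: [-0.0, -0.5, 0.4]
finger_gap: 0.0296
b shift/0.1 [-0.012 -0.004 -0.002] turn/45 [-0.001 -0.    -0.002] target [0.5206 0.1788 0.0633]
[-0.262  0.654 -0.219  2.084  0.889  0.269 -2.724]
```

```bash

python3 -m pendant '[[0,0,0,0,0,0,0],[0,0,0,0,0,0,0],[0,0,0,0,0,0,0],[0,0,0,0,0,0,0],[0,0,0,0,0,0,0],[0,0,0,0,0,0,0]]' 30
python3 -m pendant '[[-0.07,-0.01,0.13,0,0,0,0],[-0.14,-0.016,0.26,0,0,0,0],[-0.25,-0.028,0.46,0,0,0,0],[-0.33,-0.035,0.6,0,0,0,0],[-0.33,-0.035,0.6,0,0,0,0]]'
python3 -m pendant '[[0,0,0.4,0,0,0,0],[0,0,0.8,0,0,0,0],[0,0,0.8,0,0,0,0],[0,0,0.8,0,0,0,0]]'
python3 - <<'E'
from go import *
M=Rtilt(.25);Q=Rc@Rr.T
print((Q@M)[:,2])
show(floor('right')+cx*(-.03275+.006)+[0,0,.15],Q@M,'over right leaning')
show(floor('right')+cx*(-.03275+.006)+[0,0,.15],Rc,'upright')
d=grab('side');cv2.imwrite('pics/c12.png',cv2.resize(d['img'][70:370,160:460],None,fx=2,fy=2))
E
```

```text
clock: 28.45
tcp_pos: [0.5213, 0.1789, 0.0634]
tool_rot: [-3.098, -0.174, -0.391]
ft_force: [-1.2, -0.4, 4.4]
finger_gap: 0.0075
clock: 28.87
tcp_pos: [0.4877, 0.1759, 0.1249]
tool_rot: [-3.096, -0.175, -0.394]
ft_force: [0.1, 0.6, -0.8]
finger_gap: 0.0073
clock: 29.2
tcp_pos: [0.4897, 0.1756, 0.2041]
tool_rot: [-3.096, -0.172, -0.396]
ft_force: [-0.2, -1.0, -1.2]
finger_gap: 0.0074
[-0.01808523 -0.24673597 -0.96891242]
over right leaning shift/0.1 [ 0.322 -5.085 -0.461] turn/45 [-0.503  0.481  1.726] target [ 0.5219 -0.3329  0.158 ]
upright shift/0.1 [ 0.322 -5.085 -0.461] turn/45 [-0.255  0.242  1.756] target [ 0.5219 -0.3329  0.158 ]
```

View pics/c12.png

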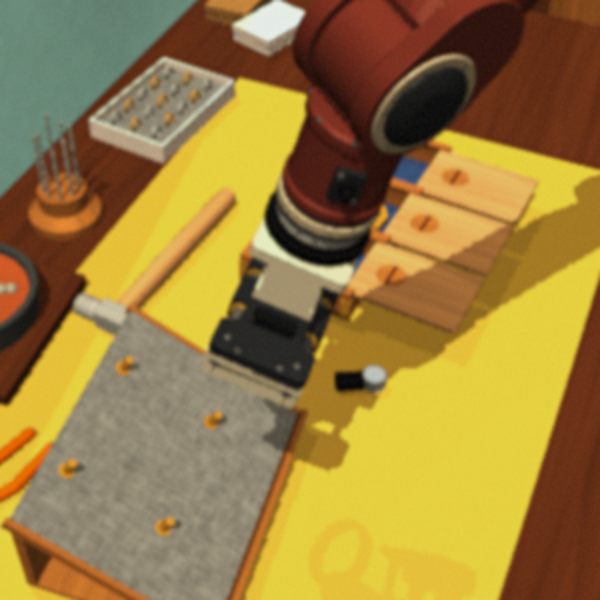

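All pegs are bare, and the ring's shadow at (345,550) shows it in the grip. Carrying it to the right compartment, hand leaning so the ring is level.

```bash

for i in 1 2 3 4 5 6; do python3 -m pendant '[[0.054,-0.848,0,-0.084,0.08,0.288,0],[0.054,-0.848,0,-0.084,0.08,0.288,0],[0.054,-0.848,0,-0.084,0.08,0.288,0],[0.054,-0.848,0,-0.084,0.08,0.288,0]]' | grep gap; done
python3 - <<'E'
from go import *
M=Rtilt(.25);Q=Rc@Rr.T;Rg=Q@M
gp=floor('right')+cx*(-.03275+.006)+[0,0,.006]  # section's place; 18 mm ahead of the TCP
show(gp-Rg[:,2]*.018+[0,0,.06],Rg,'60 above');print(get_state()['joint_pos'].round(3))
E
```

```text
finger_gap: 0.0076
finger_gap: 0.0073
finger_gap: 0.0072
finger_gap: 0.0071
finger_gap: 0.0073
finger_gap: 0.0074
60 above shift/0.1 [ 0.014  0.035 -1.106] turn/45 [ 0.003  0.002 -0.002] target [ 0.5222 -0.3284  0.0914]
[ 0.922  0.699 -0.864  1.66   0.868  1.128 -0.322]
```

```bash

python3 -m pendant '[[0.014,0.035,-0.4,0,0,0,0],[0.014,0.035,-0.8,0,0,0,0],[0.014,0.035,-1,0,0,0,0],[0.014,0.035,-1,0,0,0,0],[0.014,0.035,-1,0,0,0,0]]'
python3 -m pendant '[[0,0,-0.2,0,0,0,0],[0,0,-0.35,0,0,0,0],[0,0,-0.45,0,0,0,0],[0,0,-0.45,0,0,0,0],[0,0,-0.45,0,0,0,0]]'
python3 - <<'E'
from go import *
M=Rtilt(.25);Q=Rc@Rr.T;Rg=Q@M
gp=floor('right')+cx*(-.03275+.006)+[0,0,.006]
show(gp-Rg[:,2]*.018,Rg,'floor')
E
```

```text
clock: 31.67
tcp_pos: [0.5227, -0.3262, 0.1027]
tool_rot: [2.158, 2.021, -0.272]
ft_force: [0.8, -0.4, -0.1]
finger_gap: 0.0074
clock: 32.08
tcp_pos: [0.5222, -0.3295, 0.0581]
tool_rot: [2.16, 2.016, -0.275]
ft_force: [0.1, -0.4, -0.6]
finger_gap: 0.0075
floor shift/0.1 [ 0.001  0.011 -0.267] turn/45 [ 0.005  0.001 -0.005] target [ 0.5222 -0.3284  0.0314]
```

```bash

python3 -m pendant '[[0,0,-0.1,0,0,0,0],[0,0,-0.18,0,0,0,0],[0,0,-0.18,0,0,0,0],[0,0,-0.18,0,0,0,0]]'
python3 -m pendant '[[0,0,-0.05,0,0,0,0],[0,0,-0.09,0,0,0,0],[0,0,-0.09,0,0,0,0],[0,0,-0.09,0,0,0,0]]'
```

```text
clock: 32.42
tcp_pos: [0.5215, -0.3299, 0.0392]
tool_rot: [2.161, 2.016, -0.276]
ft_force: [0.4, -0.1, -0.3]
finger_gap: 0.0073
clock: 32.75
tcp_pos: [0.522, -0.3299, 0.0308]
tool_rot: [2.16, 2.015, -0.275]
ft_force: [0.4, 0.0, -0.6]
finger_gap: 0.007
```

```bash

python3 -m pendant '[[0,0,-0.02,0,0,0,0],[0,0,-0.02,0,0,0,0],[0,0,-0.02,0,0,0,0]]'
```

```text
clock: 33.0
tcp_pos: [0.5222, -0.3299, 0.0306]
tool_rot: [2.159, 2.014, -0.276]
ft_force: [-2.7, 1.4, 8.4]
finger_gap: 0.0074
```

```bash

python3 -m pendant '[[0,0,0.02,0,0,0,18],[0,0,0.02,0,0,0,18],[0,0,0.02,0,0,0,18],[0,0,0.02,0,0,0,18]]'
python3 -m pendant '[[0,0.05,0.2,0,0,0,18],[0,0.125,0.5,0,0,0,18],[0,0.225,0.9,0,0,0,18],[0,0.25,1,0,0,0,18]]'
python3 -m pendant '[[0,0.5,1,0.25,-0.24,0,0],[0,1,1,0.25,-0.24,0,0],[0,1,1,0.25,-0.24,0,0],[0,1,1,0.25,-0.24,0,0]]'
python3 -m pendant '[[-0.5,0.5,0,0,0,0,0],[-0.8,1,0,0,0,0,0],[-0.8,1,0,0,0,0,0],[-0.8,1,0,0,0,0,0]]'
python3 - <<'E'
from go import *
show(np.array([0.46,-.14,.08]),Rc,'left lid hollow')
d=grab('side');e=grab('top')
a=cv2.resize(d['img'][110:230,270:410],None,fx=2.8,fy=2.8);b=cv2.resize(e['img'][180:300,295:435],None,fx=2.8,fy=2.8)
cv2.imwrite('pics/c13.png',np.hstack([a,b]))
# hollow positions, lids open
g=cv2.cvtColor(e['img'],cv2.COLOR_BGR2HSV)
P=[(onplane(e,[(x,y)],.038)[0]).round(3) for x,y in((331,259),(370,258),(409,257))];print(P)
E
```

```text
clock: 33.33
tcp_pos: [0.5217, -0.3299, 0.0305]
tool_rot: [2.161, 2.016, -0.275]
ft_force: [-0.4, 0.2, -0.6]
finger_gap: 0.0169
clock: 33.67
tcp_pos: [0.5253, -0.3028, 0.1359]
tool_rot: [2.155, 2.013, -0.266]
ft_force: [1.4, -0.1, 1.3]
finger_gap: 0.0165
clock: 34.0
tcp_pos: [0.5218, -0.2029, 0.2334]
tool_rot: [2.201, 2.008, 0.133]
ft_force: [-0.2, 1.0, 0.4]
finger_gap: 0.0011
clock: 34.33
tcp_pos: [0.4373, -0.0987, 0.2303]
tool_rot: [2.192, 2.024, 0.123]
ft_force: [0.7, 0.5, -0.6]
finger_gap: 0.0005
left lid hollow shift/0.1 [ 0.227 -0.413 -1.503] turn/45 [0.074 0.211 0.008] target [ 0.46 -0.14  0.08]
[array([ 0.467, -0.127,  0.038]), array([ 0.459, -0.227,  0.038]), array([ 0.451, -0.329,  0.038])]
```

View pics/c13.png

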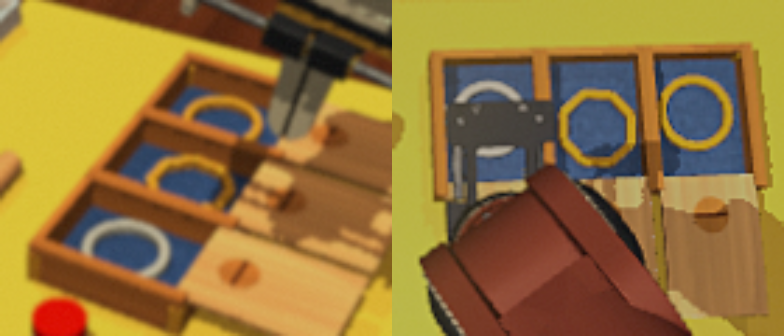

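All three rings lie flat, one per compartment: silver left, octagon middle, round brass right. Before shutting, check their heights numerically and position over the left lid.

```bash

python3 -m pendant '[[0.28,-0.31,0,0.074,0.211,0.008,0],[0.28,-0.31,-0.5,0.074,0.211,0.008,0],[0.28,-0.31,-0.9,0.074,0.211,0.008,0],[0.28,-0.31,-1,0.074,0.211,0.008,0],[0.28,-0.31,-1,0.074,0.211,0.008,0]]'
python3 - <<'E'
from go import *
show(np.array([0.466,-.130,.0545]),Rc,'left lid press')
for nm in('top','side'):
    e=grab(nm);H,W=e['z_map'].shape
    uu,vv=np.meshgrid(np.arange(W),np.arange(H));P=bydepth(e,np.c_[uu.ravel(),vv.ravel()]).reshape(H,W,3)
    hsv=cv2.cvtColor(e['img'],cv2.COLOR_BGR2HSV);q=P-case
    for k,y in(('left',.1),('middle',0),('right',-.1)):
        X=q@cx;Y=q@cy-y;inn=(abs(X)<.055)&(abs(Y)<.043)&(P[...,2]<.03)&(P[...,2]>.0)
        m=inn&~((hsv[...,0]>95)&(hsv[...,0]<130)&(hsv[...,1]>80))&(P[...,2]>.012)
        A=np.c_[X[m],Y[m],P[...,2][m]]
        if len(A)<20: print(nm,k,'hidden');continue
        s=np.linalg.lstsq(np.c_[A[:,:2],np.ones(len(A))],A[:,2],rcond=None)[0]
        print(nm,k,len(A),'mid xy',((A.max(0)+A.min(0))/2).round(4)[:2],'z',np.median(A[:,2]).round(4),'slope',s[:2].round(3))
E
```

```text
clock: 34.85
tcp_pos: [0.4681, -0.1375, 0.1258]
tool_rot: [-2.313, -2.119, 0.004]
ft_force: [-0.4, -0.2, -0.2]
finger_gap: 0.0003
left lid press shift/0.1 [-0.021  0.075 -0.713] turn/45 [-0.003 -0.007  0.019] target [ 0.466  -0.13    0.0545]
top left 127 mid xy [0.0043 0.019 ] z 0.018 slope [ 0.014 -0.032]
top middle hidden
top right 131 mid xy [ 0.0155 -0.0084] z 0.0183 slope [-0.003  0.016]
side left 204 mid xy [ 0.0047 -0.0114] z 0.0168 slope [-0.006 -0.014]
side middle 189 mid xy [-0.0071 -0.013 ] z 0.017 slope [-0.005  0.   ]
side right 27 mid xy [ 0.0386 -0.0134] z 0.0167 slope [0.108 0.041]
```

Ring tops read 17–18 mm (8 mm floor + 10 mm ring), and slopes are near zero. Shutting the left lid.

```bash

python3 -m pendant '[[-0.02,0.075,-0.35,0,0,0,0],[-0.02,0.075,-0.62,0,0,0,0],[-0.02,0.075,-0.7,0,0,0,0],[-0.02,0.075,-0.72,0,0,0,0],[-0.02,0.075,-0.72,0,0,0,0]]'
python3 -m pendant '[[0.08,-0.006,0,0,0,0,0],[0.16,-0.012,0,0,0,0,0],[0.24,-0.018,0,0,0,0,0],[0.32,-0.024,0,0,0,0,0],[0.4,-0.03,0,0,0,0,0],[0.48,-0.036,0,0,0,0,0],[0.56,-0.042,0,0,0,0,0],[0.64,-0.048,0,0,0,0,0],[0.72,-0.054,0,0,0,0,0],[0.8,-0.06,0,0,0,0,0]]'
python3 -m pendant '[[0.08,-0.006,0,0,0,0,0],[0.16,-0.012,0,0,0,0,0],[0.24,-0.018,0,0,0,0,0],[0.32,-0.024,0,0,0,0,0],[0.4,-0.03,0,0,0,0,0],[0.45,-0.034,0,0,0,0,0],[0.48,-0.036,0,0,0,0,0],[0.48,-0.036,0,0,0,0,0]]'
```

```text
clock: 35.37
tcp_pos: [0.4692, -0.1286, 0.06]
tool_rot: [2.311, 2.121, 0.007]
ft_force: [1.2, 0.5, 0.1]
finger_gap: 0.0007
clock: 36.2
tcp_pos: [0.5486, -0.1344, 0.0587]
tool_rot: [2.313, 2.123, 0.005]
ft_force: [-0.4, 0.5, 0.7]
finger_gap: 0.0002
clock: 36.87
tcp_pos: [0.5965, -0.1379, 0.0588]
tool_rot: [2.313, 2.122, 0.006]
ft_force: [0.9, 1.3, -0.3]
finger_gap: 0.0003
```

No contact: the tool stopped about 2 mm high. Going back to press deeper.

```bash

python3 -m pendant '[[-0.1,0,0.1,0,0,0,0],[-0.5,0.04,0.1,0,0,0,0],[-0.9,0.065,0.1,0,0,0,0],[-0.96,0.07,0.1,0,0,0,0],[-0.96,0.07,0.1,0,0,0,0]]'
python3 -m pendant '[[-0.32,0.023,-0.08,0,0,0,0],[-0.32,0.023,-0.13,0,0,0,0],[-0.32,0.023,-0.15,0,0,0,0],[-0.32,0.023,-0.15,0,0,0,0],[-0.32,0.023,-0.15,0,0,0,0]]'
```

```text
clock: 37.28
tcp_pos: [0.4954, -0.1313, 0.0693]
tool_rot: [2.312, 2.126, -0.002]
ft_force: [0.6, 0.2, -0.3]
finger_gap: 0.0007
clock: 37.7
tcp_pos: [0.4716, -0.1293, 0.0571]
tool_rot: [2.307, 2.117, 0.009]
ft_force: [-2.0, -1.2, 19.0]
finger_gap: 0.0007
```

```bash

python3 -m pendant '[[0.08,-0.006,0,0,0,0,0],[0.16,-0.012,0,0,0,0,0],[0.24,-0.018,0,0,0,0,0],[0.32,-0.024,0,0,0,0,0],[0.4,-0.03,0,0,0,0,0],[0.48,-0.036,0,0,0,0,0],[0.56,-0.042,0,0,0,0,0],[0.64,-0.048,0,0,0,0,0],[0.72,-0.054,0,0,0,0,0],[0.8,-0.06,0,0,0,0,0]]'
python3 -m pendant '[[0.08,-0.006,0,0,0,0,0],[0.16,-0.012,0,0,0,0,0],[0.24,-0.018,0,0,0,0,0],[0.32,-0.024,0,0,0,0,0],[0.4,-0.03,0,0,0,0,0],[0.43,-0.032,0,0,0,0,0],[0.46,-0.034,0,0,0,0,0],[0.46,-0.034,0,0,0,0,0]]'
```

```text
clock: 38.53
tcp_pos: [0.5511, -0.1353, 0.0572]
tool_rot: [2.309, 2.118, 0.008]
ft_force: [-2.5, -1.2, 15.1]
finger_gap: 0.0006
clock: 39.2
tcp_pos: [0.5878, -0.137, 0.057]
tool_rot: [-2.311, -2.121, 0.016]
ft_force: [-18.4, -0.5, 26.5]
finger_gap: 0.0002
```

Left lid is at its stop (18 N against it). Middle lid next.

```bash

python3 -m pendant '[[0,0,0.3,0,0,0,0],[-0.3,-0.2,0.3,0,0,0,0],[-0.7,-0.5,0.3,0,0,0,0],[-0.96,-0.7,0.3,0,0,0,0],[-0.96,-0.7,0.3,0,0,0,0]]'
python3 -m pendant '[[-0.3,-0.23,0,0,0,0,0],[-0.3,-0.23,-0.15,0,0,0,0],[-0.3,-0.23,-0.25,0,0,0,0],[-0.3,-0.23,-0.3,0,0,0,0],[-0.3,-0.23,-0.3,0,0,0,0],[-0.3,-0.23,-0.3,0,0,0,0]]'
```

```text
clock: 39.62
tcp_pos: [0.4907, -0.2162, 0.0825]
tool_rot: [2.325, 2.112, -0.014]
ft_force: [0.3, -1.0, -0.3]
finger_gap: 0.0003
clock: 40.12
tcp_pos: [0.4733, -0.2335, 0.0572]
tool_rot: [2.304, 2.115, 0.008]
ft_force: [-1.3, -5.2, 16.0]
finger_gap: 0.0006
```

```bash

python3 -m pendant '[[0.08,-0.006,0,0,0,0,0],[0.16,-0.012,0,0,0,0,0],[0.24,-0.018,0,0,0,0,0],[0.32,-0.024,0,0,0,0,0],[0.4,-0.03,0,0,0,0,0],[0.48,-0.036,0,0,0,0,0],[0.56,-0.042,0,0,0,0,0],[0.64,-0.048,0,0,0,0,0],[0.72,-0.054,0,0,0,0,0],[0.8,-0.06,0,0,0,0,0]]'
python3 -m pendant '[[0.08,-0.006,0,0,0,0,0],[0.16,-0.012,0,0,0,0,0],[0.24,-0.018,0,0,0,0,0],[0.32,-0.024,0,0,0,0,0],[0.4,-0.03,0,0,0,0,0],[0.43,-0.032,0,0,0,0,0],[0.46,-0.034,0,0,0,0,0],[0.46,-0.034,0,0,0,0,0]]'
```

```text
clock: 40.95
tcp_pos: [0.5517, -0.2394, 0.0572]
tool_rot: [2.307, 2.116, 0.003]
ft_force: [-2.4, -5.7, 15.0]
finger_gap: 0.0007
clock: 41.62
tcp_pos: [0.5897, -0.2412, 0.057]
tool_rot: [-2.313, -2.122, 0.017]
ft_force: [-16.1, -2.4, 25.8]
finger_gap: 0.0006
```

Middle is shut (16 N at its stop). Now the right lid.

```bash

python3 -m pendant '[[0,0,0.3,0,0,0,0],[-0.3,-0.2,0.3,0,0,0,0],[-0.7,-0.5,0.3,0,0,0,0],[-0.96,-0.7,0.3,0,0,0,0],[-0.96,-0.7,0.3,0,0,0,0]]'
python3 -m pendant '[[-0.38,-0.2,0,0,0,0,0],[-0.38,-0.2,-0.15,0,0,0,0],[-0.38,-0.2,-0.25,0,0,0,0],[-0.38,-0.2,-0.3,0,0,0,0],[-0.38,-0.2,-0.3,0,0,0,0],[-0.38,-0.2,-0.3,0,0,0,0]]'
python3 -m pendant '[[0.08,-0.006,0,0,0,0,0],[0.16,-0.012,0,0,0,0,0],[0.24,-0.018,0,0,0,0,0],[0.32,-0.024,0,0,0,0,0],[0.4,-0.03,0,0,0,0,0],[0.48,-0.036,0,0,0,0,0],[0.56,-0.042,0,0,0,0,0],[0.64,-0.048,0,0,0,0,0],[0.72,-0.054,0,0,0,0,0],[0.8,-0.06,0,0,0,0,0]]'
python3 -m pendant '[[0.08,-0.006,0,0,0,0,0],[0.16,-0.012,0,0,0,0,0],[0.24,-0.018,0,0,0,0,0],[0.32,-0.024,0,0,0,0,0],[0.4,-0.03,0,0,0,0,0],[0.43,-0.032,0,0,0,0,0],[0.46,-0.034,0,0,0,0,0],[0.46,-0.034,0,0,0,0,0]]'
```

```text
clock: 42.03
tcp_pos: [0.4913, -0.318, 0.0821]
tool_rot: [2.325, 2.112, -0.012]
ft_force: [-1.2, -0.9, -0.7]
finger_gap: 0.0006
clock: 42.53
tcp_pos: [0.4659, -0.3319, 0.0572]
tool_rot: [2.303, 2.117, 0.009]
ft_force: [-0.4, -4.0, 13.2]
finger_gap: 0.0008
clock: 43.37
tcp_pos: [0.5444, -0.3378, 0.0572]
tool_rot: [2.305, 2.118, 0.005]
ft_force: [-3.0, -3.9, 13.5]
finger_gap: 0.0009
clock: 44.03
tcp_pos: [0.5828, -0.3396, 0.057]
tool_rot: [-2.312, -2.123, 0.014]
ft_force: [-15.8, -1.3, 23.5]
finger_gap: 0.0006
```

```bash

python3 -m pendant '[[0,0,0.4,0,0,0,0],[0,0,0.9,0,0,0,0],[0,0,1,0,0,0,0],[0,0,1,0,0,0,0]]'
python3 -m pendant '[[-0.6,-1,1,0,0,0,0],[-0.6,-1,1,0,0,0,0],[-0.6,-1,1,0,0,0,0],[-0.6,-1,1,0,0,0,0]]' >/dev/null
python3 -m pendant '[[-0.6,-1,0,0,0,0,0],[-0.6,-1,0,0,0,0,0],[-0.6,-1,0,0,0,0,0],[-0.6,-1,0,0,0,0,0]]'
python3 -m pendant '[[-0.6,-0.6,0,0,0,0,0],[-0.6,-0.6,0,0,0,0,0],[-0.6,-0.6,0,0,0,0,0],[-0.6,-0.6,0,0,0,0,0],[-0.6,-0.6,0,0,0,0,0],[-0.6,-0.6,0,0,0,0,0]]'
python3 - <<'E'
from go import *
e=grab('top');cv2.imwrite('pics/c14.png',cv2.resize(e['img'][165:295,120:440],None,fx=2.5,fy=2.5))
g=cv2.cvtColor(e['img'],cv2.COLOR_BGR2GRAY)
for k,(x,y) in(('l',(331,214)),('m',(367,213)),('r',(405,212))):
    w=g[y-10:y+11,x-10:x+11].astype(float);ys,xs=np.where(w<np.percentile(w,75)*.75);p=onplane(e,[(xs.mean()+x-10,ys.mean()+y-10)],.038)[0]-case
    print(k,len(xs),'case xy of hollow',(p@cx).round(4),(p@cy).round(4),'shut is x=.024')
E
```

```text
clock: 44.37
tcp_pos: [0.5918, -0.3369, 0.16]
tool_rot: [2.302, 2.12, 0.018]
ft_force: [0.3, 0.1, 0.6]
finger_gap: 0.0007
clock: 45.03
tcp_pos: [0.461, -0.5484, 0.2507]
tool_rot: [2.327, 2.108, -0.004]
ft_force: [-0.3, -2.0, -0.4]
finger_gap: 0.0006
clock: 45.53
tcp_pos: [0.4087, -0.5974, 0.2532]
tool_rot: [2.308, 2.129, 0.009]
ft_force: [0.4, 1.1, -0.1]
finger_gap: 0.0007
l 29 case xy of hollow 0.0229 0.1008 shut is x=.024
m 28 case xy of hollow 0.0225 0.001 shut is x=.024
r 31 case xy of hollow 0.0219 -0.0987 shut is x=.024
```

View pics/c14.png

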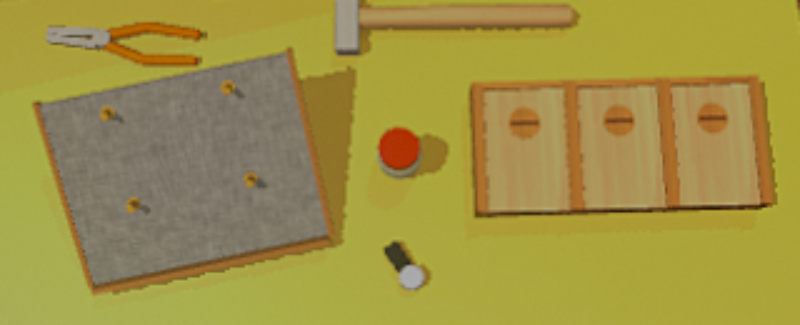

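All three lids are flush and in line, marks at (525,122), (619,120) and (712,118). Pegs are bare, and the jar, loupe, hammer and pliers look undisturbed. Handing in.

```bash
python3 -c "
from plant import finish_job
print(finish_job())"
```

```text
the job is handed in; nothing more can be done
None
```

The job is handed in. All three bangles that were on the ramp are in the case, one to a compartment, and all three lids are shut. It took about 46 s of the 210 s on the robot's clock.

**Where they are:**
- The silver round bangle (c) is in the left compartment.
- The brass octagon (d) is in the middle.
- The brass round one (b) is in the right.

**Last checks:**
- **Flatness:** before I shut the lids, the ring tops read 17–18 mm above the bench, which matches an 8 mm floor plus a 10 mm ring. Slopes came out near zero for the left and middle, and for the right in the top view.
- **Lids:** each one was pushed until it met its end stop (16–18 N). The three finger marks line up within 1 mm and sit 1–2 mm from the computed shut position, within camera error.
- **Bystanders:** in the final picture the jar, loupe, hammer and pliers look where they were. I did not measure them.

**What went wrong or disagreed:**
- The full tilt for the low peg (b) was out of joint range, so I gripped that bangle at half tilt and leaned the hand to set it down level.
- My first push on the left lid stopped about 2 mm too high and missed it, so I repeated it deeper.
- In the last height check the arm hid parts of some rings, so their exact centres were only partly measured. The side view of the right ring also gave a slope of 0.11 from just 27 points, while the top view showed it flat.
- I viewed 16 pictures, two past the budget of 14.

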